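# Pack the door wedges head to tail and swing the keeper across

## Task

Finish filling the blue tray with the door wedges: lay the three loose ones flat on its floor beside the one already there, alternately head to tail so that all four fit side by side, grips up. Then swing the tray's yellow keeper arm over the tray until it points straight down the middle, along the wedges, and leave it there. Do not disturb the cup or the flask.

Things in the scene. Friction and masses are not known exactly. Their poses are not given: they have to be found in the camera images.
- tray: blue open tray fixed to the table. Origin: centre of its underside; x along the packed wedges towards the keeper's post, y across, z up. Inside 135 (x) by 113 (y) mm; floor 5 thick; walls 6 thick, tops 22 above the table. Packed wedges' points: y=-40.5 and 13.5 (wedge x along tray x), y=-13.5 and 40.5 (half a turn round), all x=0, z=23; 5 mm to spare each way in all
- keeper (a joint): angle (rad) of the yellow keeper arm, 18 mm wide, turning level on its post: 0 = along tray -x, straight down the tray's middle; growing, it swings out over the -y side (1.57 = along tray -y). Range -0.5 to 2.7, no stop at 0; light friction (0.06 N m), stays where left. Arm 72 to 80 mm above the table; packed wedges' grips reach 65 mm
- keeper_pin (a point): middle of the black upright pin at the keeper arm's free end, by which it is moved: 14 mm diameter, 36 mm tall, 80 to 116 mm above the table (this point at 98), 100 mm from the hinge axis. Its x points to the hinge axis
- keeper_hinge (a point): upright hinge axis of the keeper arm, at the top of its 18 mm post (72 mm high) outside the tray's end, at tray x=85, y=0 mm; axes as the tray's
- wedge0_mid (a point): wooden door wedge already in the tray, sole on its -y wall, thick end to tray +x. All four are alike, lying on a side, 36 mm high; point: mid-length, half-way up. From above a right-angled wedge 130 mm long: thick end (40 mm) at x=+65, thin end (14) at x=-65; straight side (black rubber sole) at y=-13.5; sloping side from y=26.5 (thick end) to 0.5 (thin). Lower edges bevelled 4 mm
- wedge1_mid (a point): loose door wedge, the same as wedge0 (point and axes likewise; underside 18 mm below the point). All wedges weigh about 140 g and carry on top a red grip block, 26 mm along x, 12 mm across y, 24 mm tall (from 18 to 42 mm above the point), centred at x=30, y=0
- wedge2_mid (a point): loose door wedge, the same as wedge1
- wedge3_mid (a point): loose door wedge, the same as wedge1
- cup: white cup without a handle, bystander, 72 mm across, 85 mm high; origin at the centre of its underside
- flask_mid (a point): green steel drinking flask, bystander, upright, 72 mm across, 186 mm high; point half-way up its axis
Things that resemble listed ones, but are neither listed nor needed, are in the scene too. What is shaped like the part that bears wedge1_mid but purple or white is not meant.

How it is judged:
On the way:
1. all four wedges lie packed in the tray while the keeper arm is still swung out of the way (z of each of wedge0_mid, wedge1_mid, wedge2_mid, wedge3_mid in the frame of tray below 0.027 m and x of wedge0_mid in the frame of tray between -0.006 and 0.006 m and y of wedge0_mid in the frame of tray between -0.047 and 0.047 m and angle between each of wedge0_mid, wedge1_mid, wedge2_mid, wedge3_mid's own z axis and vertical below 0.06 rad and angle between the x axis of each of wedge0_mid, wedge1_mid, wedge2_mid, wedge3_mid and the x axis of tray, either way round below 0.08 rad and x of wedge1_mid in the frame of tray between -0.006 and 0.006 m and y of wedge1_mid in the frame of tray between -0.047 and 0.047 m and x of wedge2_mid in the frame of tray between -0.006 and 0.006 m and y of wedge2_mid in the frame of tray between -0.047 and 0.047 m and x of wedge3_mid in the frame of tray between -0.006 and 0.006 m and y of wedge3_mid in the frame of tray between -0.047 and 0.047 m and value of joint keeper above 0.6 rad), for 0.2 s.
At the end, for the whole second after the job is handed in: all four wedges lie flat on the tray's floor (within about 4 mm of fully down, under 0.06 rad of tilt), along the tray and inside its walls, at rest; the keeper arm points down the tray's middle within 0.14 rad (8 degrees) (z of each of wedge0_mid, wedge1_mid, wedge2_mid, wedge3_mid in the frame of tray below 0.027 m and x of wedge0_mid in the frame of tray between -0.006 and 0.006 m and y of wedge0_mid in the frame of tray between -0.047 and 0.047 m and angle between each of wedge0_mid, wedge1_mid, wedge2_mid, wedge3_mid's own z axis and vertical below 0.06 rad and angle between the x axis of each of wedge0_mid, wedge1_mid, wedge2_mid, wedge3_mid and the x axis of tray, either way round below 0.08 rad and x of wedge1_mid in the frame of tray between -0.006 and 0.006 m and y of wedge1_mid in the frame of tray between -0.047 and 0.047 m and x of wedge2_mid in the frame of tray between -0.006 and 0.006 m and y of wedge2_mid in the frame of tray between -0.047 and 0.047 m and x of wedge3_mid in the frame of tray between -0.006 and 0.006 m and y of wedge3_mid in the frame of tray between -0.047 and 0.047 m and linear speed of each of wedge0, wedge1, wedge2, wedge3 below 0.02 m/s and value of joint keeper between -0.14 and 0.14 rad); the robot touches nothing.
It fails at once if the cup is moved more than 20 mm (distance of cup from where it was at the start of the episode above 0.02 m).
It fails at once if the flask is moved more than 20 mm or tipped over (distance of flask_mid from where it was at the start of the episode above 0.02 m).
It also fails if it takes over 72 s, if anything falls off the work surface, if the arm or the gripper's body presses on something with over 40 N, if the wrist force passes 120 N, or if a joint passes its speed limit or range.

## Robot

A 7-joint arm with a two-finger parallel gripper is mounted at the origin on the work surface. World frame = base frame: x ahead of the robot, y to its left, z up, the work surface at z = 0. Lengths are in m, angles in rad, forces in N, time in s.
With the tool pointing down it reaches from about 0.4 to 0.85 m from the base axis. Payload 10.4 kg.
Tool frame: the origin (TCP) lies on the mounting face of the last link; the fingertips stand r.tips_ahead ahead of it and the grasp point (between the pads) lies 164 mm ahead of it (r.tips_ahead is the distance from the TCP to the fingertips, in m); z points along the fingers, y is the line along which they close (so a half turn about z gives the same grasp; the last joint's range is limited). The gripper opens to 87 mm and grips with 3 to 60 N. Pads are 19 mm wide; open, the fingers measure 117 mm over their backs; the gripper's body (75 mm by 190 mm) begins 51 mm behind the grasp point.
Start: joints at [-1.263, 0.332, -0.065, 1.46, 0.022, 1.35, -0.088], TCP at [0.203, 0.591, 0.405] pointing down, gripper open.
Joint ranges: [-2.6, 2.6], [-0.5, 2.12], [-1.47, 1.34], [0.16, 2.42], [-1.27, 4.41], [0.06, 2.06], [-2.6, 2.6]. Speed limits (rad/s): [2.22, 2.22, 2.79, 2.79, 3.14, 3.14, 3.14].

## Interface

Orientations are given as a unit quaternion [x, y, z, w].
In Python, from bench import telemetry, imaging, job, r gives the robot as it stands.
- The arm moves only by the tool move_arm, never from a script. Its argument "steps" is a list of rows, each an object of numbers: "dx", "dy", "dz": the shift along the tool's x, y, z in cm; "spin": the turn about the tool's z in rad. In form: [{"dx": .., "dy": .., "dz": .., "spin": ..}, ...]. A call has 1 to 12 rows; each row shifts and turns the commanded pose from where the row before left it, along the tool's axes as they then stand; what a row does not reach is not made up. A row lasts 1/10 s, in which the tool goes at most 50 mm and 8.59 degrees, less where a joint would pass 70% of its speed; a pose out of reach is approached as far as the arm can. A call with a gripper value outside its range is refused whole. "claw" is the finger opening in cm, from 0 to 8.7, set as the call begins (left out, the last holds). The fingers move at their own pace and stop on an object; "squeeze" is the grip in N (left out, the last holds). Time passes only in rows, so rows that do not move let the fingers close. It gives the time, the measured TCP pose, the force, the opening and the grip force at its end, in the units of the state.
- telemetry.read_state(): the state, without advancing time (a new reading comes with each control period).
- imaging.camera(name): name is "side" or "top"; returns a dict with "img" (384x512x3 uint8, red, green, blue), "camera_matrix" (3x3 intrinsics, pixels), "D" ([k1, k2, p1, p2, k3] as OpenCV has them; the pictures are not rectified), "R" (3x3) and "t" (3): a world point X has camera coordinates R X + t. Camera axes: x right, y down, z forward; pixel columns grow to the right and rows downward; lengths in m; the calibration is good to about 2 mm. A picture is of the moment at which its call begins. There is no depth.
- job.close_job(): hands the job in; it is judged then, once.
The state is a dict: "time": time; "joint_positions": joint angles; "joint_vel": joint speeds; "joint_torque": joint torques, N m; "ee_pos": TCP position; "eef_rot": TCP orientation; "ft_force": force on the tool from outside, world axes, zero at the start; "torque": the same for the moment, N m; "width": finger opening in m; "grip_force": force on a finger pad.
Only numpy, scipy, OpenCV 4.12 (cv2) and the standard library are available. Lean on these libraries where they do the work, as an engineer would, in place of code of your own. Each camera call takes 0.05 s, during which the arm holds its last target. There are 200 camera calls.

## Working session

There is one attempt and no reset: what is moved stays moved. The work goes in short steps, Python scripts to look and compute and a tool call to move; the robot and the scene stay as the last step left them, time stands still between calls to the robot, and variables do not carry over. Pictures are saved under pics/ and viewed, at most 10 in all, crops included, and the job is handed in when it is done.

Besides the shell and the picture viewer there is one more tool, called after "Call:" by a JSON object that holds its "api" and its "payload", one argument or row to a line. move_arm: Moves the arm, as the interface text tells. Its arguments: {"type":"object","properties":{"steps":{"type":"array","items":{"type":"object","properties":{"dx":{"type":"number"},"dy":{"type":"number"},"dz":{"type":"number"},"spin":{"type":"number"}}}},"claw":{"type":"number"},"squeeze":{"type":"number"}},"required":["steps"]}

```bash
ls; mkdir -p pics
python3 - <<'E'
from bench import telemetry, imaging, job, r
import cv2,numpy as np
print(r.tips_ahead)
s=telemetry.read_state()
for k in ("time","ee_pos","eef_rot","ft_force","width"): print(k,s[k])
for n in("top","side"):
    c=imaging.camera(n); np.savez(f"cam_{n}.npz",**{k:np.array(v) for k,v in c.items()})
    print(n,c["camera_matrix"],c["D"],c["R"],c["t"])
    cv2.imwrite(f"pics/{n}0.png",cv2.resize(c["img"][:,:,::-1],(768,576),interpolation=cv2.INTER_CUBIC))
E
```

```text
pics
0.1822
time 0.0
ee_pos [0.20297027 0.59099335 0.40396391]
eef_rot [ 1.64656056e-01  9.86350792e-01 -7.01991937e-04 -7.63686082e-05]
ft_force [-0.03218884 -0.3845401   0.49379436]
width 0.08649803762588774
top [[368.79262455   0.         257.92937337]
 [  0.         368.79262455 191.42036391]
 [  0.           0.           1.        ]] [-0.1127929  0.         0.         0.         0.       ] [[-0.00346668 -0.99997179 -0.00666306]
 [-0.99732777  0.0039436  -0.07295044]
 [ 0.07297466  0.00639236 -0.99731331]] [-0.09711762  0.47920493  1.24634671]
side [[463.71698174   0.         261.02242543]
 [  0.         463.71698174 188.02764641]
 [  0.           0.           1.        ]] [-0.17002301  0.          0.          0.          0.        ] [[ 0.9832699  -0.181487    0.01558088]
 [-0.0867045  -0.54154035 -0.83619159]
 [ 0.16019558  0.82085109 -0.54821607]] [-0.49204618  0.03251112  1.41523137]
```

View pics/top0.png

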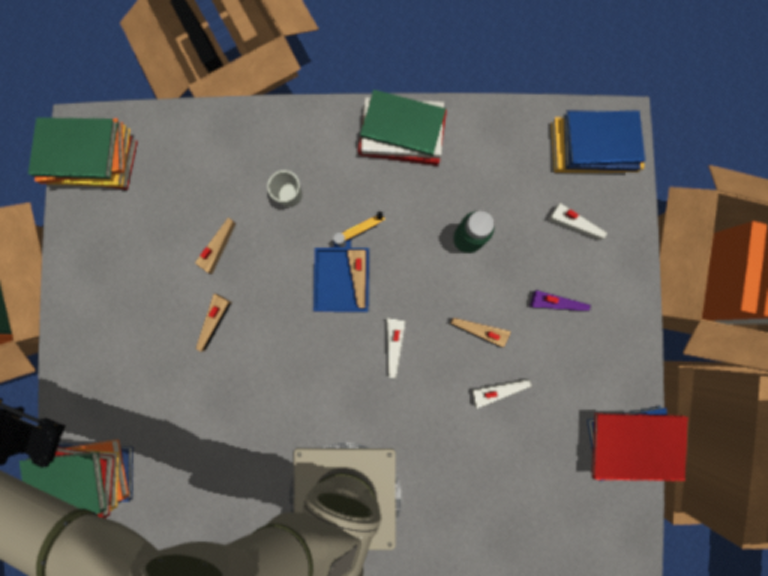

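View pics/side0.png

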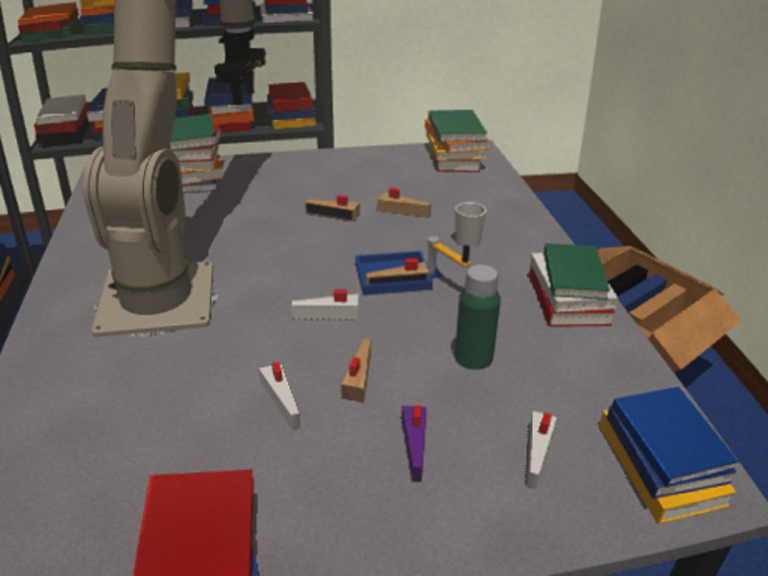

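The brown wedges are the ones meant. In the 768-wide top view they are W1 (215,245), W2 (213,322) and W3 (480,332), with W0 in the tray at (357,278). The purple one (560,300) and the white ones (578,220), (396,345) and (500,392) are decoys. I'll measure and confirm with one enlarged crop.

```bash
cat > h.py <<'E'
import numpy as np,cv2
def load(n):
    d=np.load(f"cam_{n}.npz"); return {k:d[k] for k in d.files}
def grab(n):
    from bench import imaging
    return {k:np.array(v) for k,v in imaging.camera(n).items()}
def rays(c,px):
    u=cv2.undistortPoints(np.float64(px).reshape(-1,1,2),c["camera_matrix"],c["D"]).reshape(-1,2)
    d=np.c_[u,np.ones(len(u))]@c["R"]; o=-c["R"].T@c["t"]; return o,d
def plane(c,px,z):
    o,d=rays(c,px); return (o+d*((z-o[2])/d[:,2:]))[:,:2]
def proj(c,X):
    return cv2.projectPoints(np.float64(X).reshape(-1,3),cv2.Rodrigues(c["R"])[0],c["t"],c["camera_matrix"],c["D"])[0].reshape(-1,2)
def tri(c1,p1,c2,p2):
    o1,d1=rays(c1,[p1]);o2,d2=rays(c2,[p2]);d1=d1[0]/np.linalg.norm(d1);d2=d2[0]/np.linalg.norm(d2)
    s=np.linalg.lstsq(np.c_[d1,-d2],o2-o1,rcond=None)[0]
    a=o1+s[0]*d1;b=o2+s[1]*d2; return (a+b)/2,np.linalg.norm(a-b)
def masks(c):
    hsv=cv2.cvtColor(c["img"],cv2.COLOR_RGB2HSV);H,S,V=[hsv[...,i].astype(int) for i in range(3)]
    return dict(red=((H<6)|(H>174))&(S>150)&(V>90), wood=(H>=8)&(H<=20)&(S>80)&(V>70),
      blue=(H>102)&(H<122)&(S>150)&(V>60), yellow=(H>=18)&(H<30)&(S>150)&(V>120))
def blobs(m,amin):
    n,l,st,ce=cv2.connectedComponentsWithStats(m.astype(np.uint8))
    return [(st[i][4],ce[i],np.argwhere(l==i)[:,::-1]) for i in range(1,n) if st[i][4]>=amin]
E
python3 - <<'E'
from h import *
np.set_printoptions(precision=4,suppress=True)
for n in("top","side"):
    c=load(n);m=masks(c)
    print(n,"cam",-c["R"].T@c["t"])
    for k,a in(("red",8),("wood",60),("yellow",15),("blue",300)):
        for A,ce,p in blobs(m[k],a):
            if A<3000 and ce[1]>60: print(k,A,ce,plane(c,[ce],{"red":.06,"wood":.036,"yellow":.08,"blue":.022}[k])[0])
c=load("top");i=c["img"][:,:,::-1][125:280,115:405]
cv2.imwrite("pics/crop1.png",cv2.resize(i,None,fx=2.7,fy=2.7,interpolation=cv2.INTER_CUBIC))
E
```

```text
top cam [ 0.3866 -0.107   1.2773]
red 17 [276.8824 105.3529] [ 0.7679 -0.1644]
red 24 [288.     106.4167] [ 0.7641 -0.2021]
red 21 [380.9524 142.381 ] [ 0.6405 -0.5163]
red 30 [136.7667 168.1333] [0.5562 0.3097]
red 25 [238.56 175.88] [ 0.5277 -0.035 ]
red 23 [367.5652 199.2174] [ 0.4482 -0.4644]
red 24 [142.2083 207.4583] [0.4235 0.2881]
red 15 [263.8 223.2] [ 0.3708 -0.1181]
red 24 [328.4583 223.3333] [ 0.3692 -0.3316]
red 16 [326.8125 262.6875] [ 0.24   -0.3247]
red 2654 [426.7735 297.9781] [ 0.1158 -0.6632]
red 11 [ 39.3636 301.9091] [0.0976 0.654 ]
red 46 [ 68.6087 312.413 ] [0.0663 0.5452]
wood 315 [375.4095  98.9143] [ 0.8004 -0.5112]
wood 391 [ 79.6777 103.2685] [0.796  0.5371]
wood 113 [ 35.0796 119.708 ] [0.7412 0.7076]
wood 2695 [ 12.6045 191.157 ] [0.4819 0.7823]
wood 86 [242.9186 150.7791] [ 0.6166 -0.0483]
wood 328 [143.8415 164.375 ] [0.5723 0.2932]
wood 275 [238.5964 182.8182] [ 0.5069 -0.0337]
wood 293 [140.8191 213.2628] [0.4044 0.3004]
wood 292 [321.4589 220.4452] [ 0.3787 -0.3125]
wood 450 [ 71.7778 310.2333] [0.068  0.5462]
wood 245 [453.751  336.8939] [-0.029  -
[... 1220 characters left out ...]
]
wood 360 [268.4833 136.8333] [0.5757 0.2598]
wood 160 [224.3875 137.0312] [0.4155 0.2831]
wood 75 [ 35.9867 144.6   ] [-0.2814  0.3456]
wood 65 [ 19.8923 148.3385] [-0.3384  0.3272]
wood 143 [299.8252 169.049 ] [0.6319 0.0177]
wood 197 [266.0152 181.0609] [ 0.5089 -0.0369]
wood 69 [  3.7826 188.8986] [-0.3216  0.0508]
wood 411 [238.129 249.618] [ 0.3771 -0.3446]
wood 812 [434.2291 319.7623] [ 0.7674 -0.6548]
yellow 19 [118.8947  62.2105] [-0.0293  1.124 ]
yellow 128 [195.0703  81.9375] [0.3391 0.7587]
yellow 31 [292.1935 101.0645] [0.7163 0.4764]
yellow 104 [300.0481 168.9327] [ 0.6116 -0.0528]
yellow 476 [462.4097 332.8508] [ 0.7813 -0.7339]
blue 2682 [449.4284 287.9966] [ 0.8618 -0.5599]
```

View pics/crop1.png

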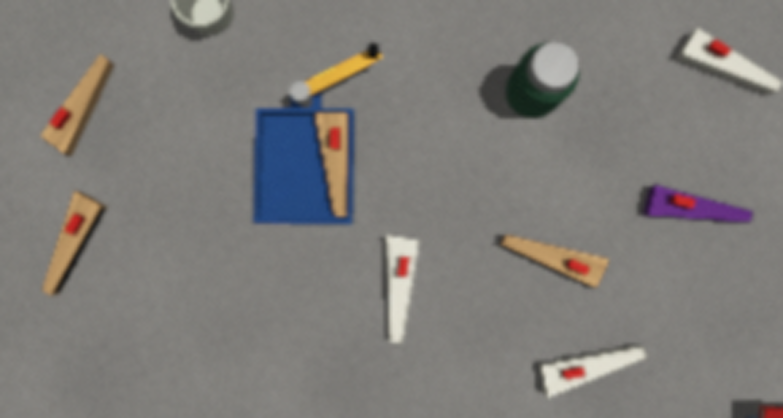

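The crop shows three brown wedges with red grips at crop (76,105), (73,243) and (553,260), and W0 in the tray at (335,160). The purple (715,205) and white ones clearly differ in colour, so the brown ones are right.

```bash
cat >> h.py <<'E'
P=np.array([[65,-13.5],[65,26.5],[-65,.5],[-65,-13.5]])/1000
def moments_pts(q):
    m=np.zeros((400,400),np.uint8);cv2.fillPoly(m,[np.int32(np.round((q*2000)+200))],1)
    return (np.argwhere(m)[:,::-1]-200)/2000.
def axis(q):
    w,v=np.linalg.eigh(np.cov((q-q.mean(0)).T));a=v[:,1];return q.mean(0),np.arctan2(a[1],a[0])
MC,MA=axis(moments_pts(P))
def heading(c,area_px,grip,z):
    q=plane(c,area_px,z);ce,a=axis(q)
    d=np.array([np.cos(a),np.sin(a)])
    if d@(np.array(grip)-ce)<0:a+=np.pi
    ma=(MA+np.pi/2)%np.pi-np.pi/2
    th=a-ma; return ce,np.degrees((th+np.pi)%(2*np.pi)-np.pi)
E
python3 - <<'E'
from h import *
np.set_printoptions(precision=4,suppress=True)
t,s=load("top"),load("side");mt=masks(t);V=t["img"].max(2)
print(MC,np.degrees(MA))
for n,a,b in(("W0",(238.56,175.88),(274.1091,175.6909)),("W1",(136.77,168.13),(262.49,128.08)),("W2",(142.2083,207.4583),(227.5,133)),("W3",(328.4583,223.3333),(235.8971,244.0294))):
    X,e=tri(t,a,s,b)
    m=(mt["wood"]|mt["red"]);B=min(blobs(m,60),key=lambda q:np.linalg.norm(q[1]-a));p=B[2]
    v=V[p[:,1],p[:,0]];th=cv2.threshold(v.astype(np.uint8),0,255,cv2.THRESH_OTSU)[0]
    red=mt["red"][p[:,1],p[:,0]]
    ce,h=heading(t,p,X[:2],.036);ce2,h2=heading(t,p[(v>th)|red],X[:2],.036)
    rect=cv2.minAreaRect(np.float32(plane(t,p,.036)*1000))
    R=lambda d:np.array([[np.cos(np.radians(d)),-np.sin(np.radians(d))],[np.sin(np.radians(d)),np.cos(np.radians(d))]])
    print(n,"grip",X,"err",e,"hd",h,h2,"otsu",th,rect[1],"n",len(p),(v>th).sum(),"gripfromcentroid",ce+R(h)@(np.array([.03,0])-MC))
b=[q for q in blobs(mt["blue"],300) if 900<q[0]<1200][0][2]
for z in(.022,):
    m=np.zeros(V.shape,np.uint8);w=min(blobs(mt["wood"]|mt["red"],60),key=lambda q:np.linalg.norm(q[1]-(238,180)))[2]
    q=np.r_[b,w]; r=cv2.minAreaRect(np.float32(plane(t,b,z)*1000));print("tray",r); print(np.array(cv2.boxPoints(r)))
y=[q for q in blobs(mt["yellow"],50) if abs(q[1][0]-240)<10][0]
print("keeper",y[1],axis(plane(t,y[2],.08)))
blk=(t["img"].max(2)<45);
for A,c_,p in blobs(blk,6):
    if 235<c_[0]<275 and 130<c_[1]<160: print("pin?",A,c_,plane(t,[c_],.098),p.min(0),p.max(0))
blk=(s["img"].max(2)<45);
for A,c_,p in blobs(blk,6):
    if 280<c_[0]<330 and 150<c_[1]<190: print("pinside?",A,c_,p.min(0),p.max(0))
E
```

```text
[0.0103 0.001 ] -173.93817003270962
W0 grip [ 0.5316 -0.035   0.052 ] err 0.005887575582208648 hd -1.3388779667243085 -1.7403916051011263 otsu 164.0 (125.7930679321289, 37.39212417602539) n 300 218 gripfromcentroid [ 0.5286 -0.0352]
W1 grip [0.5606 0.3139 0.0465] err 0.005158167466082837 hd 144.29720529781972 144.55185171976754 otsu 140.0 (44.6270751953125, 130.7081298828125) n 358 259 gripfromcentroid [0.5559 0.3076]
W2 grip [0.4261 0.292  0.0472] err 0.004496693320640318 hd -29.342180790213416 -29.150804170826717 otsu 145.0 (39.92869567871094, 132.35768127441406) n 317 261 gripfromcentroid [0.4226 0.2896]
W3 grip [ 0.371  -0.3343  0.0467] err 0.0040591123065382454 hd -114.74724785639398 -114.66521886401637 otsu 155.0 (132.70611572265625, 37.402488708496094) n 316 253 gripfromcentroid [ 0.3687 -0.3317]
tray ((506.1268615722656, 8.933364868164062), (155.12359619140625, 112.75289916992188), 0.3481366038322449)
[[428.2239  64.8375]
 [428.9091 -47.9133]
 [584.0298 -46.9708]
 [583.3447  65.78  ]]
keeper [240.6589 151.4341] (array([ 0.6063, -0.043 ]), np.float64(2.0233005683712113))
pin? 8 [252.5 143.5] [[ 0.6289 -0.0823]] [252 142] [253 145]
pinside? 32 [310.2188 168.4062] [309 164] [312 173]
```

```bash
cat > tray.py <<'E'
from h import *
def edge(c,p0,p1,z,half=.02,n=15,thr=45,inside=1):
    """subpixel points of outer tray rim edges, profiles across world segment p0->p1, normal outward"""
    im=c["img"].astype(np.float32);g=im[...,2]-im[...,0]
    p0,p1=np.array(p0),np.array(p1);d=(p1-p0)/np.linalg.norm(p1-p0);nrm=np.array([d[1],-d[0]])
    s=np.linspace(-half,half,81);out=[]
    for f in np.linspace(.12,.88,n):
        q=p0+f*(p1-p0)+s[:,None]*nrm
        px=proj(c,np.c_[q,np.full(81,z)]).astype(np.float32)
        v=cv2.remap(g,px[:,0].copy()[None],px[:,1].copy()[None],cv2.INTER_LINEAR)[0]
        on=np.where(v>thr)[0]
        if len(on):out.append(q[on[-1]])
    return np.array(out)
def fit(p):
    vx,vy,x,y=cv2.fitLine(np.float32(p*1000),cv2.DIST_HUBER,0,.1,.01).ravel();return np.array([vx,vy]),np.array([x,y])
E
python3 - <<'E'
from tray import *
np.set_printoptions(precision=2,suppress=True)
t=load("top");im=t["img"].astype(int);print((im[187,205:245,2]-im[187,205:245,0]))
print((im[160:212,222,2]-im[160:212,222,0]))
C=[(.436,.071),(.436,-.054),(.583,-.054),(.583,.071)]
for k in range(4):
    # C order gives normal (d1,-d0): seg (0,-) -> normal (-,0) outward
    p=edge(t,C[k],C[(k+1)%4],.022);d,o=fit(p);
    a=np.degrees(np.arctan2(d[1],d[0]));print(k,a,o,(p*1000).std(0))
E
```

```text
[ -5  -6  -4   9  47  74  77  83  90  92  91  92  92  92  92  91  92  92
  92  92  92  93  92  93  91  91  91  90  81  43 -24 -66 -81 -85 -86 -87
 -88 -79 -37  38]
[ 5 11 15 19 39 74 72 63 83 90 90 91 91 91 91 91 93 92 92 92 91 91 92 93
 93 92 91 92 90 90 91 91 91 91 91 92 92 91 90 89 89 90 90 90 89 87 80 57
 12 -4 -6 -5]
0 89.034904 [425.     6.46] [ 0.56 29.32]
1 -0.75131977 [510.3 -55. ] [34.48  0.52]
2 -82.64262 [573.25  25.46] [ 5.24 21.46]
3 -0.7728348 [504.71  68.2 ] [34.48  0.61]
```

Call:
{"api": "move_arm", "payload": {
  "steps": [
    {"spin": 0.145},
    {"spin": 0.146},
    {"dx": -4.5,"dy": -0.22,"dz": 1.04},
    {"dx": -4.5,"dy": -0.22,"dz": 1.04},
    {"dx": -4.5,"dy": -0.22,"dz": 1.04},
    {"dx": -4.5,"dy": -0.22,"dz": 1.04},
    {"dx": -4.5,"dy": -0.22,"dz": 1.04},
    {"dx": -4.5,"dy": -0.22,"dz": 1.04},
    {"dx": -4.5,"dy": -0.22,"dz": 1.04},
    {"dx": -4.5,"dy": -0.22,"dz": 1.04},
    {"dx": -4.5,"dy": -0.22,"dz": 1.04},
    {"dx": -4.5,"dy": -0.22,"dz": 1.04}
  ],
  "claw": 5,
  "squeeze": 30
}}

```text
$.steps[0]: bad value
```

```bash
cat > go.py <<'E'
import sys,numpy as np
from bench import telemetry
from scipy.spatial.transform import Rotation as Ro
s=telemetry.read_state();p=np.array(s["ee_pos"]);R=Ro.from_quat(s["eef_rot"]).as_matrix()
print("t",s["time"],"p",p.round(4),"phi",np.degrees(np.arctan2(R[1,0],R[0,0])).round(2),"tilt",np.degrees(np.arccos(-R[2,2])).round(2),"f",np.round(s["ft_force"],1),"w",round(s["width"],4),"g",np.round(s["grip_force"],1),"j7",round(s["joint_positions"][6],2))
def tool(x,y,z,phi):
    """spin first, then dx,dy,dz (cm) in the turned frame"""
    ph=np.radians(phi);ph0=np.arctan2(R[1,0],R[0,0]);sp=-((ph-ph0+np.pi)%(2*np.pi)-np.pi)
    X=np.array([np.cos(ph),np.sin(ph)]);Y=np.array([np.sin(ph),-np.cos(ph)]);d=np.array([x,y])-p[:2]
    print("spin %.3f dx %.2f dy %.2f dz %.2f"%(sp,100*d@X,100*d@Y,100*(p[2]-z)))
if len(sys.argv)>1: tool(*map(float,sys.argv[1:5]))
E
python3 go.py .5565 .311 .221 144.4
python3 - <<'E'
from h import *
t,s=grab("top"),grab("side")
a=t["img"][120:250,80:260];b=s["img"][70:200,180:360]
cv2.imwrite("pics/a1.png",cv2.resize(np.hstack([a,b])[:,:,::-1],None,fx=2.2,fy=2.2,interpolation=cv2.INTER_CUBIC))
E
```

```text
t 0.1 p [0.2029 0.591  0.404 ] phi 161.05 tilt 0.07 f [-0.1 -0.1 -0.3] w 0.0867 g 0.0 j7 -0.09
spin 0.291 dx -45.05 dy -2.19 dz 18.30
```

View pics/a1.png

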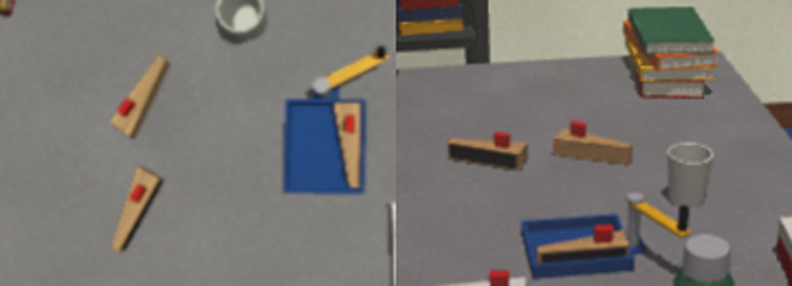

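The move was refused because rows need all four fields, so nothing has moved. The picture shows W1's grip at (126,107) with its sloping side facing the robot side camera, and the tray and keeper as before.

Call:
{"api": "move_arm", "payload": {
  "steps": [
    {"dx": 0,"dy": 0,"dz": 0,"spin": 0.145},
    {"dx": 0,"dy": 0,"dz": 0,"spin": 0.146},
    {"dx": -4.5,"dy": -0.22,"dz": 1.04,"spin": 0},
    {"dx": -4.5,"dy": -0.22,"dz": 1.04,"spin": 0},
    {"dx": -4.5,"dy": -0.22,"dz": 1.04,"spin": 0},
    {"dx": -4.5,"dy": -0.22,"dz": 1.04,"spin": 0},
    {"dx": -4.5,"dy": -0.22,"dz": 1.04,"spin": 0},
    {"dx": -4.5,"dy": -0.22,"dz": 1.04,"spin": 0},
    {"dx": -4.5,"dy": -0.22,"dz": 1.04,"spin": 0},
    {"dx": -4.5,"dy": -0.22,"dz": 1.04,"spin": 0},
    {"dx": -4.5,"dy": -0.22,"dz": 1.04,"spin": 0},
    {"dx": -4.5,"dy": -0.22,"dz": 1.04,"spin": 0}
  ],
  "claw": 5,
  "squeeze": 30
}}

```text
time: 1.4
ee_pos: [0.5571, 0.3098, 0.3003]
eef_rot: [0.306, 0.952, 0.0, -0.0]
ft_force: [0.3, 0.8, 0.4]
width: 0.0502
grip_force: 0.0
```

```bash
python3 go.py .5565 .311 .221 144.4
```

```text
t 1.4 p [0.5571 0.3098 0.3003] phi 144.39 tilt 0.01 f [0.3 0.8 0.4] w 0.0502 g 0.0 j7 0.43
spin -0.000 dx 0.12 dy 0.06 dz 7.93
```

Call:
{"api": "move_arm", "payload": {
  "steps": [
    {"dx": 0.1,"dy": 0.06,"dz": 2.5,"spin": 0},
    {"dx": 0,"dy": 0,"dz": 2.5,"spin": 0},
    {"dx": 0,"dy": 0,"dz": 1.9,"spin": 0},
    {"dx": 0,"dy": 0,"dz": 1.0,"spin": 0},
    {"dx": 0,"dy": 0,"dz": 0,"spin": 0}
  ]
}}

```text
time: 1.9
ee_pos: [0.555, 0.312, 0.2204]
eef_rot: [0.306, 0.952, -0.001, -0.001]
ft_force: [-0.6, 0.4, 1.2]
width: 0.0498
grip_force: 0.0
```

Call:
{"api": "move_arm", "payload": {
  "steps": [
    {"dx": 0,"dy": 0,"dz": 0,"spin": 0},
    {"dx": 0,"dy": 0,"dz": 0,"spin": 0},
    {"dx": 0,"dy": 0,"dz": 0,"spin": 0},
    {"dx": 0,"dy": 0,"dz": 0,"spin": 0},
    {"dx": 0,"dy": 0,"dz": 0,"spin": 0},
    {"dx": 0,"dy": 0,"dz": 0,"spin": 0}
  ],
  "claw": 0.8,
  "squeeze": 40
}}

```text
time: 2.5
ee_pos: [0.5556, 0.3123, 0.222]
eef_rot: [0.306, 0.952, 0.0, 0.0]
ft_force: [-0.9, -1.3, -0.8]
width: 0.0118
grip_force: 13.3
```

```bash
python3 go.py .5565 .311 .221 144.4
python3 - <<'E'
from h import *
t,s=grab("top"),grab("side")
a=t["img"][120:250,80:260];b=s["img"][70:200,180:360]
cv2.imwrite("pics/a2.png",cv2.resize(np.hstack([a,b])[:,:,::-1],None,fx=2.2,fy=2.2,interpolation=cv2.INTER_CUBIC))
E
```

```text
t 2.5 p [0.5556 0.3123 0.222 ] phi 144.38 tilt 0.04 f [-0.9 -1.3 -0.8] w 0.0118 g 13.3 j7 0.44
spin -0.000 dx -0.15 dy -0.05 dz 0.10
```

View pics/a2.png

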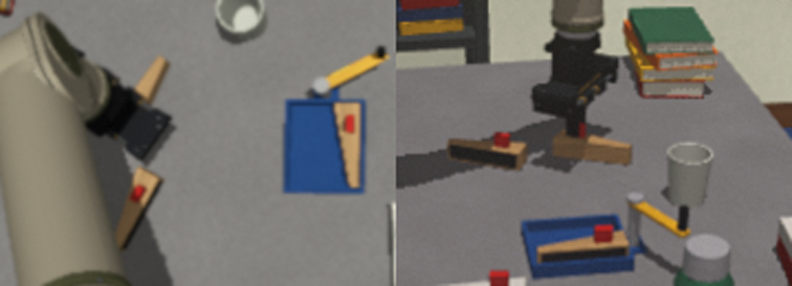

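Gripped: the opening of 11.8 mm matches the 12 mm grip. The view shows the fingers on W1's block at (576,125). Lifting and carrying it over the tray.

Call:
{"api": "move_arm", "payload": {
  "steps": [
    {"dx": 0,"dy": 0,"dz": -1.5,"spin": 0},
    {"dx": 0,"dy": 0,"dz": -3,"spin": 0},
    {"dx": 0,"dy": 0,"dz": -3,"spin": 0},
    {"dx": 0,"dy": 0,"dz": -1,"spin": -0.1},
    {"dx": 0,"dy": 0,"dz": 0,"spin": -0.13},
    {"dx": 0,"dy": 0,"dz": 0,"spin": -0.13},
    {"dx": 0,"dy": 0,"dz": 0,"spin": -0.13},
    {"dx": 0,"dy": 0,"dz": 0,"spin": -0.118}
  ]
}}

```text
time: 3.4
ee_pos: [0.5555, 0.3121, 0.3078]
eef_rot: [0.004, 1.0, 0.0, 0.0]
ft_force: [0.8, -0.2, -1.6]
width: 0.0115
grip_force: 40.0
```

```bash
python3 go.py .4683 -.0073 .306 179.2
```

```text
t 3.4 p [0.5555 0.3121 0.3078] phi 179.5 tilt 0.02 f [ 0.8 -0.2 -1.6] w 0.0115 g 40.0 j7 1.01
spin 0.005 dx 8.27 dy -32.05 dz 0.18
```

Call:
{"api": "move_arm", "payload": {
  "steps": [
    {"dx": 0.5,"dy": -2.0,"dz": 0,"spin": 0.005},
    {"dx": 1.1,"dy": -4.2,"dz": 0,"spin": 0},
    {"dx": 1.1,"dy": -4.2,"dz": 0,"spin": 0},
    {"dx": 1.1,"dy": -4.2,"dz": 0,"spin": 0},
    {"dx": 1.1,"dy": -4.2,"dz": 0,"spin": 0},
    {"dx": 1.1,"dy": -4.2,"dz": 0,"spin": 0},
    {"dx": 1.1,"dy": -4.2,"dz": 0,"spin": 0},
    {"dx": 0.8,"dy": -3.2,"dz": 0,"spin": 0},
    {"dx": 0.37,"dy": -1.65,"dz": 0,"spin": 0},
    {"dx": 0,"dy": 0,"dz": 0,"spin": 0},
    {"dx": 0,"dy": 0,"dz": 0,"spin": 0}
  ]
}}

```text
time: 4.5
ee_pos: [0.467, -0.0065, 0.3074]
eef_rot: [0.01, 1.0, 0.0, 0.0]
ft_force: [-0.8, 0.7, -1.9]
width: 0.0115
grip_force: 40.0
```

```bash
python3 go.py .4683 -.0073 .306 179.2
python3 - <<'E'
from h import *
t,s=grab("top"),grab("side")
for n,c in(("top",t),("side",s)):np.savez(f"b_{n}.npz",**c)
a=t["img"][130:260,170:320];b=s["img"][90:220,190:370]
cv2.imwrite("pics/b1.png",cv2.resize(np.hstack([a,b])[:,:,::-1],None,fx=2.4,fy=2.4,interpolation=cv2.INTER_CUBIC))
E
```

```text
t 4.5 p [ 0.467  -0.0065  0.3074] phi 178.89 tilt 0.06 f [-0.8  0.7 -1.9] w 0.0115 g 40.0 j7 1.49
spin -0.005 dx -0.14 dy -0.08 dz 0.14
```

View pics/b1.png

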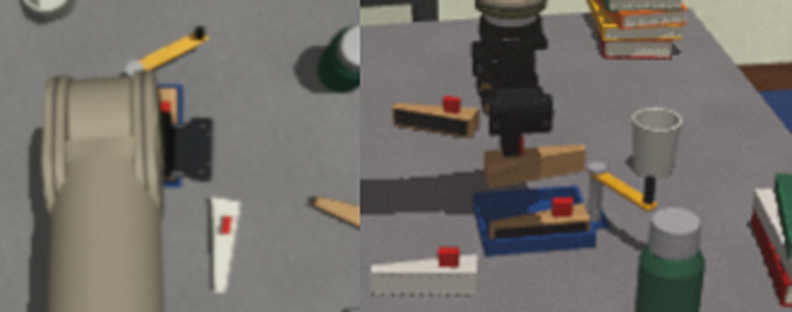

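The wedge is held over the tray. In the side half it spans (487,170) to (585,160), and the top view is blocked by the arm. I'll measure the grasp offset along the wedge from the side view.

```bash
cat > held.py <<'E'
from h import *
def pred(s,x,y,z,h):
    """near-side corners of a wedge, grip held at x,y, underside z; -> pixels"""
    a=np.radians(h);R=np.array([[np.cos(a),-np.sin(a)],[np.sin(a),np.cos(a)]])
    L=P-np.array([.03,0]);W=L@R.T+[x,y]
    return np.array([proj(s,[[w[0],w[1],z],[w[0],w[1],z+.036]]) for w in W])
E
python3 - <<'E'
from held import *
np.set_printoptions(precision=1,suppress=True)
d=np.load("b_side.npz");s={k:d[k] for k in d.files}
for n,q in zip(("thick sole","thick slope","thin slope","thin sole"),pred(s,.467,-.0065,.0854,178.9)):print(n,q[0],q[1])
o,dd=rays(s,[[262,160]])
im=s["img"].astype(int)
for r in(150,154,158,162,166):print(r,[tuple(im[r,c]) for c in range(238,248)][::1] if 0 else (im[r,238:250,0]-im[r,238:250,2]),(im[r,278:290,0]-im[r,278:290,2]))
for c in(246,252,258,270,276,281):print(c,im[144:174,c,0]-im[144:174,c,2])
E
```

```text
thick sole [239.5 162.2] [239.4 152.1]
thick slope [241.1 168.7] [241.  158.4]
thin slope [281.3 161.6] [281.7 151.5]
thin sole [280.4 159.4] [280.8 149.3]
150 [5 4 5 4 4 3 6 5 6 3 4 1] [44 50 48 51 57 37  5  4  4  6  5  3]
154 [ 5  5  5 13 33 41 42 42 38 40 37 23] [53 54 53 54 53 39 16  4  3  5  3  2]
158 [ 4  5  5 13 31 42 43 44 45 43 45 46] [51 51 50 53 52 32 10  4  4  4  2  4]
162 [ 2  4  2 10 27 39 40 40 40 39 40 39] [19 14  8  6  6  5 10 23 31 28 37 45]
166 [ 2  3  2  3 10 27 41 42 41 41 41 42] [-4 -6 -1  4  5  5  5  3  0  1  2 11]
246 [  4   3   4   5   4   4   6   9  22  39  38  38  38  40  45  44  46  43
  40  39  39  40  41  32  12 -10 -28 -32 -32 -32]
252 [  2   2   1   4   2   4   3   3   2   1   4  23  39  44  44  41  39  39
  39  42  43  42  31  11  -2 -17 -31 -34 -32 -33]
258 [  3   4  11  25  28  26  25  34  51  48  39  40  41  41  40  40  39  40
  41  42  43  29   8   2  -9 -26 -33 -33 -32 -33]
270 [  5   6   5   3   5   3  27  68  87  85  70  51  51  53  51  51  52  51
  51  29   6   4   3 -18 -48 -49 -46 -42  11  66]
276 [  5   6   6   5   4   6  41  85  86  74  53  52  52  53  53  51  52  53
  31   6   5   6   4 -24 -54 -40 -46 -16  85 153]
281 [  4   3   6   6   4  13  51  85  77  55  54  51  53  51  53  50  51  30
   6   5   5   5   4  -5 -24 -43 -57 -64 -68 -62]
```

Run:
```python
from held import *
np.set_printoptions(precision=1,suppress=True)
s=load("side");im=s["img"].astype(int)
a=np.radians(-.8);R=np.array([[np.cos(a),-np.sin(a)],[np.sin(a),np.cos(a)]]);g=R@[.03,-.043]+[.4985,.0066]
for n,q in zip(("thick sole","thick slope","thin slope","thin sole"),pred(s,*g,.005,-.8)):print(n,q[0],q[1])
print(im[170:190,278:292].max(2))
print(im[176:194,240:252].max(2))
# tray outer top corners
for p in((-.0735,-.0625),(.0735,-.0625),(.0735,.0625),(-.0735,.0625)):
    w=R@p+[.4985,.0066];print(p,proj(s,[[*w,.022]])[0])
q=im[165:205,232:300];m=((q[...,2]-q[...,0])>45);print("\n".join("".join("#" if v else "." for v in r) for r in m))
```

```text
thick sole [283.4 190.3] [283.9 180.6]
thick slope [280.8 183.5] [281.3 174. ]
thin slope [241.9 191.1] [241.8 181.4]
thin sole [242.5 193.6] [242.4 183.9]
[[ 67  73  99 117 114 117 118  98  87  86  79  79  85 102]
 [ 64  65  87 113 117 119 118 103  87  88  83  80  84 107]
 [ 94  58  76 105 117 116 114  99  87  92  87  76  84 105]
 [130  63  68  95 117 118 109  92  90  94  85  78  89 107]
 [118  78  65  88 106 112 107  95  87  92  86  78  92 112]
 [114 122 133 140 151 133 102  94  89  93  88  78  91 113]
 [130 156 167 169 167 145 111  93  89  94  85  79  88 106]
 [125 149 165 166 165 156 123  86  87  93  90  84  88 107]
 [134 158 164 167 167 166 136  93  87  93  93  83  84  99]
 [149 171 171 171 175 173 164 126  89  92  91  81  68  81]
 [167 177 180 177 180 181 179 144  95  93  88  75  64  61]
 [153 156 155 154 151 151 146 121  90  95  88  75  64  58]
 [ 99  93  89  81  80  80  87  85  95 107 101  94  78  62]
 [ 49  43  39  35  34  35  59  73 100 114 110 105  92  72]
 [ 31  34  30  29  31  33  59  73  99 105  93  88  86  80]
 [ 30  32  32  32  32  37  60  68 101 104  92  92  94  91]

[... 3343 characters left out ...]
..........
....................................................................
....................................................................
....................................................................
....................................................................
....................................................................
....................................................................
....................................................................
....................................................................
....................................................................
....................................................................
```

Call:
{"api": "move_arm", "payload": {
  "steps": [
    {"dx": 0,"dy": 0,"dz": 2.5,"spin": -0.005},
    {"dx": 0,"dy": 0,"dz": 2.0,"spin": 0},
    {"dx": 0,"dy": 0,"dz": 1.2,"spin": 0},
    {"dx": 0,"dy": 0,"dz": 0.8,"spin": 0},
    {"dx": 0,"dy": 0,"dz": 0.6,"spin": 0},
    {"dx": 0,"dy": 0,"dz": 0.5,"spin": 0},
    {"dx": 0,"dy": 0,"dz": 0.3,"spin": 0},
    {"dx": 0,"dy": 0,"dz": 0,"spin": 0}
  ]
}}

```text
time: 5.4
ee_pos: [0.4669, -0.0067, 0.2277]
eef_rot: [0.007, 1.0, 0.0, -0.0]
ft_force: [-0.5, 0.5, -1.3]
width: 0.0113
grip_force: 40.0
```

```bash
python3 go.py .467 -.0063 .227 179.2
```

```text
t 5.4 p [ 0.4669 -0.0067  0.2277] phi 179.21 tilt 0.01 f [-0.5  0.5 -1.3] w 0.0113 g 40.0 j7 1.52
spin 0.000 dx -0.01 dy 0.04 dz 0.07
```

Call:
{"api": "move_arm", "payload": {
  "steps": [
    {"dx": 0,"dy": 0,"dz": 0.1,"spin": 0},
    {"dx": 0,"dy": 0,"dz": 0,"spin": 0}
  ]
}}

```text
time: 5.6
ee_pos: [0.467, -0.0067, 0.227]
eef_rot: [0.007, 1.0, 0.0, 0.0]
ft_force: [-0.4, 0.3, 0.4]
width: 0.0116
grip_force: 40.0
```

Call:
{"api": "move_arm", "payload": {
  "steps": [
    {"dx": 0,"dy": 0,"dz": 0,"spin": 0},
    {"dx": 0,"dy": 0,"dz": 0,"spin": 0},
    {"dx": 0,"dy": 0,"dz": 0,"spin": 0},
    {"dx": 0,"dy": 0,"dz": 0,"spin": 0},
    {"dx": 0,"dy": 0,"dz": -2.5,"spin": 0},
    {"dx": 0,"dy": 0,"dz": -3,"spin": 0},
    {"dx": 0,"dy": 0,"dz": -2.5,"spin": 0}
  ],
  "claw": 3
}}

```text
time: 6.3
ee_pos: [0.4669, -0.0068, 0.3081]
eef_rot: [0.007, 1.0, 0.0, 0.0]
ft_force: [0.6, -0.1, 0.4]
width: 0.0298
grip_force: 0.0
```

```bash
python3 go.py .4226 .291 .30 150.8
```

```text
t 6.3 p [ 0.4669 -0.0068  0.3081] phi 179.2 tilt 0.02 f [ 0.6 -0.1  0.4] w 0.0298 g 0.0 j7 1.49
spin 0.496 dx 18.39 dy 23.83 dz 0.81
```

Call:
{"api": "move_arm", "payload": {
  "steps": [
    {"dx": 0,"dy": 0,"dz": 0,"spin": 0.124},
    {"dx": 0,"dy": 0,"dz": 0,"spin": 0.124},
    {"dx": 0,"dy": 0,"dz": 0,"spin": 0.124},
    {"dx": 0,"dy": 0,"dz": 0,"spin": 0.124},
    {"dx": 1.4,"dy": 1.83,"dz": 0.1,"spin": 0},
    {"dx": 2.8,"dy": 3.6,"dz": 0.1,"spin": 0},
    {"dx": 2.8,"dy": 3.6,"dz": 0.1,"spin": 0},
    {"dx": 2.8,"dy": 3.6,"dz": 0.1,"spin": 0},
    {"dx": 2.8,"dy": 3.6,"dz": 0.1,"spin": 0},
    {"dx": 2.8,"dy": 3.6,"dz": 0.1,"spin": 0},
    {"dx": 1.8,"dy": 2.4,"dz": 0.1,"spin": 0},
    {"dx": 1.2,"dy": 1.6,"dz": 0.1,"spin": 0}
  ],
  "claw": 5
}}

```text
time: 7.5
ee_pos: [0.4216, 0.2938, 0.2987]
eef_rot: [0.251, 0.968, 0.0, -0.0]
ft_force: [1.1, -0.1, -0.0]
width: 0.0499
grip_force: 0.0
```

```bash
python3 go.py .4226 .291 .222 150.8
python3 - <<'E'
from h import *
t=grab("top");s=grab("side");np.savez("c_top.npz",**t);np.savez("c_side.npz",**s)
a=t["img"][120:260,180:310];b=s["img"][90:230,200:320]
cv2.imwrite("pics/c1.png",cv2.resize(np.hstack([a,b])[:,:,::-1],None,fx=3.1,fy=3.1,interpolation=cv2.INTER_CUBIC))
E
```

```text
t 7.5 p [0.4216 0.2938 0.2987] phi 150.96 tilt 0.04 f [ 1.1 -0.1 -0. ] w 0.0499 g 0.0 j7 0.37
spin 0.003 dx -0.22 dy -0.19 dz 7.67
```

View pics/c1.png

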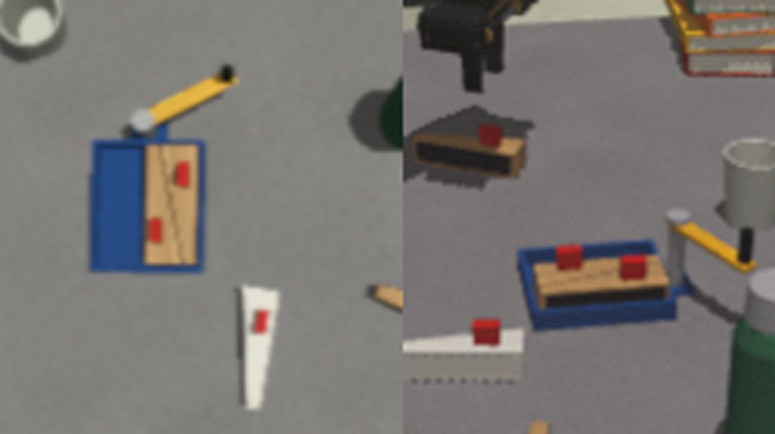

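W1 lies in the tray beside W0, with grips at crop (154,230) and (182,174). Now W2.

Call:
{"api": "move_arm", "payload": {
  "steps": [
    {"dx": -0.2,"dy": -0.2,"dz": 2.4,"spin": 0.003},
    {"dx": 0,"dy": 0,"dz": 2.5,"spin": 0},
    {"dx": 0,"dy": 0,"dz": 1.8,"spin": 0},
    {"dx": 0,"dy": 0,"dz": 0.9,"spin": 0},
    {"dx": 0,"dy": 0,"dz": 0.0,"spin": 0}
  ]
}}

```text
time: 8.1
ee_pos: [0.4233, 0.2875, 0.2219]
eef_rot: [0.254, 0.967, -0.001, -0.001]
ft_force: [-0.1, -0.1, 0.8]
width: 0.0501
grip_force: 0.0
```

Call:
{"api": "move_arm", "payload": {
  "steps": [
    {"dx": 0,"dy": 0,"dz": 0,"spin": 0},
    {"dx": 0,"dy": 0,"dz": 0,"spin": 0},
    {"dx": 0,"dy": 0,"dz": 0,"spin": 0},
    {"dx": 0,"dy": 0,"dz": 0,"spin": 0},
    {"dx": 0,"dy": 0,"dz": 0,"spin": 0},
    {"dx": 0,"dy": 0,"dz": 0,"spin": 0},
    {"dx": 0,"dy": 0,"dz": 0,"spin": 0}
  ],
  "claw": 0.8
}}

```text
time: 8.8
ee_pos: [0.4234, 0.2884, 0.2229]
eef_rot: [0.254, 0.967, 0.0, 0.0]
ft_force: [0.2, 0.4, 1.4]
width: 0.0114
grip_force: 40.0
```

```bash
python3 go.py .4226 .291 .222 150.8
python3 - <<'E'
from h import *
np.set_printoptions(precision=1,suppress=True)
d=np.load("c_top.npz");t={k:d[k] for k in d.files}
im=t["img"].astype(np.float32);g=im[...,0]-im[...,2]
def prof(p0,p1,z,n=301):
    q=np.linspace(p0,p1,n);px=proj(t,np.c_[q,np.full(n,z)]).astype(np.float32)
    return q,cv2.remap(g,px[:,0].copy()[None],px[:,1].copy()[None],cv2.INTER_LINEAR)[0]
for x in(.45,.46,.48,.50,.52,.54,.55):
    q,v=prof((x,.08),(x,-.07),.041);w=np.where(v>0)[0];print("x",x,"wood y",q[w[0],1]*1000,q[w[-1],1]*1000)
for y in(.002,-.005,-.015,-.025,-.035,-.044):
    q,v=prof((.41,y),(.59,y),.041);w=np.where(v>0)[0];print("y",y,"wood x",q[w[0],0]*1000,q[w[-1],0]*1000)
E
```

```text
t 8.8 p [0.4234 0.2884 0.2229] phi 150.62 tilt 0.02 f [0.2 0.4 1.4] w 0.0114 g 40.0 j7 0.37
spin -0.003 dx 0.19 dy 0.19 dz 0.09
x 0.45 wood y 80.0 -70.0
x 0.46 wood y 80.0 -70.0
x 0.48 wood y 80.0 -70.0
x 0.5 wood y 80.0 -70.0
x 0.52 wood y 80.0 -70.0
x 0.54 wood y 80.0 -70.0
x 0.55 wood y 80.0 -70.0
y 0.002 wood x 410.0 590.0
y -0.005 wood x 410.0 590.0
y -0.015 wood x 410.0 590.0
y -0.025 wood x 410.0 590.0
y -0.035 wood x 410.0 590.0
y -0.044 wood x 410.0 590.0
```

Call:
{"api": "move_arm", "payload": {
  "steps": [
    {"dx": 0,"dy": 0,"dz": -1.5,"spin": 0},
    {"dx": 0,"dy": 0,"dz": -3,"spin": 0},
    {"dx": 0,"dy": 0,"dz": -3,"spin": 0},
    {"dx": 0,"dy": 0,"dz": -1,"spin": -0.1},
    {"dx": 0,"dy": 0,"dz": 0,"spin": -0.13},
    {"dx": 0,"dy": 0,"dz": 0,"spin": -0.13},
    {"dx": 0,"dy": 0,"dz": 0,"spin": -0.139},
    {"dx": 0,"dy": 0,"dz": 0,"spin": 0}
  ]
}}

```text
time: 9.6
ee_pos: [0.4232, 0.2882, 0.3075]
eef_rot: [0.006, 1.0, -0.0, -0.0]
ft_force: [0.4, 0.5, -1.1]
width: 0.0117
grip_force: 40.0
```

```bash
python3 go.py .5275 .020 .306 179.2
cat > prof.py <<'E'
from h import *
np.set_printoptions(precision=1,suppress=True)
def run(f,ywin,xs,ys):
    d=np.load(f);t={k:d[k] for k in d.files}
    im=t["img"].astype(np.float32);g=im[...,0]-im[...,2]
    def prof(p0,p1,z,n=301):
        q=np.linspace(p0,p1,n);px=proj(t,np.c_[q,np.full(n,z)]).astype(np.float32)
        return q*1000,cv2.remap(g,px[:,0].copy()[None],px[:,1].copy()[None],cv2.INTER_LINEAR)[0]
    for x in xs:
        q,v=prof((x,ywin[0]),(x,ywin[1]),.041);w=np.where(v>0)[0];print("x",x,"wood y",q[w[0],1],q[w[-1],1])
    for y in ys:
        q,v=prof((.431,y),(.565,y),.041);w=np.where(v>0)[0];print("y",y,"wood x",q[w[0],0],q[w[-1],0])
E
python3 -c "
from prof import *
run('c_top.npz',(.06,-.052),(.45,.47,.49,.51,.53,.55),(.003,-.005,-.012,-.025,-.035,-.044))"
```

```text
t 9.6 p [0.4232 0.2882 0.3075] phi 179.34 tilt 0.03 f [ 0.4  0.5 -1.1] w 0.0117 g 40.0 j7 0.87
spin 0.002 dx -10.80 dy -26.67 dz 0.15
x 0.45 wood y 8.853333333333339 -49.38666666666666
x 0.47 wood y 8.480000000000002 -49.38666666666666
x 0.49 wood y 8.480000000000002 -50.13333333333332
x 0.51 wood y 8.106666666666671 -50.50666666666666
x 0.53 wood y 8.106666666666671 -50.879999999999995
x 0.55 wood y 8.106666666666671 -50.879999999999995
y 0.003 wood x 432.34 562.3199999999999
y -0.005 wood x 431.44666666666666 562.7666666666667
y -0.012 wood x 431.44666666666666 563.2133333333334
y -0.025 wood x 431.44666666666666 563.66
y -0.035 wood x 432.34 564.1066666666667
y -0.044 wood x 431.8933333333334 563.66
```

Call:
{"api": "move_arm", "payload": {
  "steps": [
    {"dx": -0.8,"dy": -2.0,"dz": 0,"spin": 0.002},
    {"dx": -1.6,"dy": -4.0,"dz": 0,"spin": 0},
    {"dx": -1.6,"dy": -4.0,"dz": 0,"spin": 0},
    {"dx": -1.6,"dy": -4.0,"dz": 0,"spin": 0},
    {"dx": -1.6,"dy": -4.0,"dz": 0,"spin": 0},
    {"dx": -1.6,"dy": -4.0,"dz": 0,"spin": 0},
    {"dx": -1.3,"dy": -3.1,"dz": 0,"spin": 0},
    {"dx": -0.7,"dy": -1.5,"dz": 0,"spin": 0},
    {"dx": 0,"dy": 0,"dz": 0,"spin": 0},
    {"dx": 0,"dy": 0,"dz": 0,"spin": 0}
  ]
}}

```text
time: 10.6
ee_pos: [0.527, 0.0211, 0.3075]
eef_rot: [0.009, 1.0, 0.0, -0.0]
ft_force: [0.4, 1.3, -0.9]
width: 0.0116
grip_force: 40.0
```

```bash
python3 go.py .5275 .0209 .306 179.2
python3 - <<'E'
from held import *
np.set_printoptions(precision=1,suppress=True,linewidth=150)
from bench import telemetry
p=telemetry.read_state()["ee_pos"]
s=grab("side");np.savez("d_side.npz",**s)
for n,q in zip(("thick sole","thick slope","thin slope","thin sole"),pred(s,p[0],p[1],p[2]-.2229,-.8)):print(n,q[0],q[1])
im=s["img"].astype(int)
for r in range(144,172,3):print(r,im[r,232:250].max(1),"|",im[r,274:294].max(1))
E
```

```text
t 10.6 p [0.527  0.0211 0.3075] phi 178.92 tilt 0.04 f [ 0.4  1.3 -0.9] w 0.0116 g 40.0 j7 1.46
spin -0.005 dx -0.05 dy -0.02 dz 0.15
thick sole [280.1 159.3] [280.5 149.3]
thick slope [277.6 153.2] [278.  143.4]
thin slope [238.7 160. ] [238.6 150. ]
thin sole [239.3 162.2] [239.2 152.1]
144 [125 124 124 125 125 126 126 125 125 125 124 124 122 123 120 121 121 121] | [ 72 104 114 112 128 139 124 121 119 120 119 120 121 121 123 122 120 122 121 121]
147 [124 122 123 124 124 122 123 121 122 122 121 121 125 119 118 120 119 116] | [ 62  86  86  83  85  86  94 112 118 120 120 122 124 122 124 123 122 123 122 122]
150 [123 121 119 123 121 121 119 120 131 149 149 153 158 161 167 170 174 174] | [ 91  92  92  90  88  85  80  92 111 122 122 122 121 123 120 122 123 121 124 124]
153 [119 120 120 118 119 121 120 117 112 114  99  91  91  90  91  86  79  75] | [ 32  29  29  28  29  28  48  81 110 120 122 124 125 122 123 122 123 123 123 124]
156 [120 122 123 122 120 121 120 114 110  94  59  36  32  33  34  34  34  36] | [ 30  30  31  29  29  31  59  93 116 122 120 124 123 120 122 124 123 121 124 122]
159 [ 71  71  63  65  64  66  67  67  91 101  63  37  35  36  37  37  36  38] | [ 68  83  90  91  92 101 114 119 123 119 120 136 155 156 156 157 155 154 133 119]
162 [63 62 62 62 64 63 63 65 65 71 70 66 68 66 66 65 65 64] | [ 68  98 121 121 122 120 121 120 120 120 119 105  90 100 119 130 148 170 189 183]
165 [62 64 63 65 61 63 63 61 64 63 62 63 64 64 63 63 61 61] | [ 62  60  66  96 119 118 118 120 120 121 118 102  83  81  83  98 124 156 185 202]
168 [65 62 64 64 63 63 63 63 64 63 62 65 65 62 67 63 60 63] | [ 63  62  64  78  90 107 121 116 121 119 120 101  89  84  81  79  84 104 116 115]
171 [ 61  62  63  65  73 102 113 100  87  89  90  87  84  82  79  80  71 107] | [ 62  61  58  64  65  65  90 112 117 120 122 102  89  91  84  80  87 110 120 118]
```

Call:
{"api": "move_arm", "payload": {
  "steps": [
    {"dx": -0.3,"dy": 0,"dz": 2.5,"spin": -0.005},
    {"dx": 0,"dy": 0,"dz": 2.0,"spin": 0},
    {"dx": 0,"dy": 0,"dz": 1.2,"spin": 0},
    {"dx": 0,"dy": 0,"dz": 0.8,"spin": 0},
    {"dx": 0,"dy": 0,"dz": 0.6,"spin": 0},
    {"dx": 0,"dy": 0,"dz": 0.5,"spin": 0},
    {"dx": 0,"dy": 0,"dz": 0.3,"spin": 0},
    {"dx": 0,"dy": 0,"dz": 0,"spin": 0}
  ]
}}

```text
time: 11.45
ee_pos: [0.5302, 0.0207, 0.2287]
eef_rot: [0.005, 1.0, 0.0, -0.0]
ft_force: [0.1, -0.1, 0.1]
width: 0.0119
grip_force: 40.0
```

```bash
python3 go.py .530 .016 .2279 179.2
```

```text
t 11.45 p [0.5302 0.0207 0.2287] phi 179.37 tilt 0.01 f [ 0.1 -0.1  0.1] w 0.0119 g 40.0 j7 1.49
spin 0.003 dx 0.01 dy -0.47 dz 0.08
```

Call:
{"api": "move_arm", "payload": {
  "steps": [
    {"dx": 0,"dy": 0,"dz": 0.04,"spin": 0.003},
    {"dx": 0,"dy": -0.1,"dz": 0,"spin": 0},
    {"dx": 0,"dy": -0.1,"dz": 0,"spin": 0},
    {"dx": 0,"dy": -0.1,"dz": 0,"spin": 0},
    {"dx": 0,"dy": -0.07,"dz": 0,"spin": 0},
    {"dx": 0,"dy": 0,"dz": 0,"spin": 0}
  ]
}}

```text
time: 12.05
ee_pos: [0.5303, 0.0172, 0.2286]
eef_rot: [0.007, 1.0, 0.0, 0.0]
ft_force: [-0.2, 3.0, 1.0]
width: 0.0121
grip_force: 40.0
```

```bash
python3 go.py .530 .016 .2279 179.2
```

```text
t 12.05 p [0.5303 0.0172 0.2286] phi 179.22 tilt 0.05 f [-0.2  3.   1. ] w 0.0121 g 40.0 j7 1.5
spin 0.000 dx 0.03 dy -0.12 dz 0.07
```

Call:
{"api": "move_arm", "payload": {
  "steps": [
    {"dx": 0,"dy": -0.1,"dz": 0,"spin": 0},
    {"dx": 0,"dy": -0.05,"dz": 0,"spin": 0},
    {"dx": 0,"dy": 0,"dz": 0,"spin": 0}
  ]
}}

```text
time: 12.35
ee_pos: [0.5302, 0.0163, 0.2286]
eef_rot: [0.006, 1.0, 0.001, 0.0]
ft_force: [-0.2, 6.4, 2.7]
width: 0.0116
grip_force: 40.0
```

Call:
{"api": "move_arm", "payload": {
  "steps": [
    {"dx": 0,"dy": 0,"dz": 0,"spin": 0},
    {"dx": 0,"dy": 0,"dz": 0,"spin": 0},
    {"dx": 0,"dy": 0,"dz": 0,"spin": 0},
    {"dx": 0,"dy": 0,"dz": 0,"spin": 0},
    {"dx": 0,"dy": 0,"dz": -2.5,"spin": 0},
    {"dx": 0,"dy": 0,"dz": -3,"spin": 0},
    {"dx": 0,"dy": 0,"dz": -2.5,"spin": 0}
  ],
  "claw": 3
}}

```text
time: 13.05
ee_pos: [0.5301, 0.0151, 0.3096]
eef_rot: [0.007, 1.0, -0.0, 0.0]
ft_force: [1.1, -0.5, 0.7]
width: 0.0302
grip_force: 0.0
```

```bash
python3 go.py .368 -.333 .31 65.3
```

```text
t 13.05 p [0.5301 0.0151 0.3096] phi 179.19 tilt 0.01 f [ 1.1 -0.5  0.7] w 0.0302 g 0.0 j7 1.48
spin 1.988 dx -38.40 dy -0.18 dz -0.04
```

Call:
{"api": "move_arm", "payload": {
  "steps": [
    {"dx": 0,"dy": 0,"dz": 0,"spin": 0.142},
    {"dx": 0,"dy": 0,"dz": 0,"spin": 0.142},
    {"dx": 0,"dy": 0,"dz": 0,"spin": 0.142},
    {"dx": 0,"dy": 0,"dz": 0,"spin": 0.142},
    {"dx": 0,"dy": 0,"dz": 0,"spin": 0.142},
    {"dx": 0,"dy": 0,"dz": 0,"spin": 0.142},
    {"dx": 0,"dy": 0,"dz": 0,"spin": 0.142},
    {"dx": 0,"dy": 0,"dz": 0,"spin": 0.142},
    {"dx": 0,"dy": 0,"dz": 0,"spin": 0.142},
    {"dx": 0,"dy": 0,"dz": 0,"spin": 0.142},
    {"dx": 0,"dy": 0,"dz": 0,"spin": 0.142},
    {"dx": 0,"dy": 0,"dz": 0,"spin": 0.142}
  ],
  "claw": 5
}}

```text
time: 14.25
ee_pos: [0.53, 0.0152, 0.3083]
eef_rot: [0.759, 0.651, -0.0, 0.0]
ft_force: [-0.3, 0.4, 0.4]
width: 0.0498
grip_force: 0.0
```

Call:
{"api": "move_arm", "payload": {
  "steps": [
    {"dx": 0,"dy": 0,"dz": 0,"spin": 0.142},
    {"dx": 0,"dy": 0,"dz": 0,"spin": 0.142},
    {"dx": -2.4,"dy": 0,"dz": 0,"spin": 0},
    {"dx": -4.6,"dy": 0,"dz": 0,"spin": 0},
    {"dx": -4.6,"dy": 0,"dz": 0,"spin": 0},
    {"dx": -4.6,"dy": 0,"dz": 0,"spin": 0},
    {"dx": -4.6,"dy": 0,"dz": 0,"spin": 0},
    {"dx": -4.6,"dy": 0,"dz": 0,"spin": 0},
    {"dx": -4.6,"dy": 0,"dz": 0,"spin": 0},
    {"dx": -4.6,"dy": 0,"dz": 0,"spin": 0},
    {"dx": -2.4,"dy": -0.1,"dz": 0,"spin": 0},
    {"dx": -1.4,"dy": -0.1,"dz": 0,"spin": 0}
  ]
}}

```text
time: 15.45
ee_pos: [0.366, -0.335, 0.3084]
eef_rot: [0.843, 0.538, -0.0, 0.0]
ft_force: [-0.1, 0.4, -0.9]
width: 0.0498
grip_force: 0.0
```

```bash
python3 go.py .368 -.333 .222 65.3
python3 - <<'E'
from prof import *
t=grab("top");np.savez("e_top.npz",**t);s=grab("side");np.savez("e_side.npz",**s)
run('e_top.npz',(.06,-.052),(.45,.47,.49,.51,.53,.55),(.03,.02,.012,.003,-.005,-.012,-.025,-.035,-.044))
E
```

```text
t 15.45 p [ 0.366  -0.335   0.3084] phi 65.1 tilt 0.04 f [-0.1  0.4 -0.9] w 0.0498 g 0.0 j7 0.32
spin -0.004 dx 0.26 dy 0.10 dz 8.64
x 0.45 wood y 24.53333333333334 -50.50666666666666
x 0.47 wood y 27.89333333333333 -50.50666666666666
x 0.49 wood y 31.253333333333334 -50.50666666666666
x 0.51 wood y 34.986666666666665 -50.879999999999995
x 0.53 wood y 39.09333333333333 -50.879999999999995
x 0.55 wood y 42.82666666666667 -50.879999999999995
y 0.03 wood x 480.58 564.1066666666667
y 0.02 wood x 435.4666666666667 564.1066666666667
y 0.012 wood x 432.34 564.1066666666667
y 0.003 wood x 431.44666666666666 562.7666666666667
y -0.005 wood x 431.44666666666666 563.2133333333334
y -0.012 wood x 431.44666666666666 563.66
y -0.025 wood x 431.44666666666666 563.66
y -0.035 wood x 431.44666666666666 563.66
y -0.044 wood x 431.8933333333334 563.2133333333334
```

Call:
{"api": "move_arm", "payload": {
  "steps": [
    {"dx": 0.25,"dy": 0.1,"dz": 2.5,"spin": -0.004},
    {"dx": 0,"dy": 0,"dz": 2.5,"spin": 0},
    {"dx": 0,"dy": 0,"dz": 2.2,"spin": 0},
    {"dx": 0,"dy": 0,"dz": 1.3,"spin": 0},
    {"dx": 0,"dy": 0,"dz": 0.0,"spin": 0}
  ]
}}

```text
time: 16.05
ee_pos: [0.3698, -0.3297, 0.222]
eef_rot: [0.841, 0.542, -0.001, -0.001]
ft_force: [-0.1, -0.4, 0.3]
width: 0.05
grip_force: 0.0
```

Call:
{"api": "move_arm", "payload": {
  "steps": [
    {"dx": 0,"dy": 0,"dz": 0,"spin": 0},
    {"dx": 0,"dy": 0,"dz": 0,"spin": 0},
    {"dx": 0,"dy": 0,"dz": 0,"spin": 0},
    {"dx": 0,"dy": 0,"dz": 0,"spin": 0},
    {"dx": 0,"dy": 0,"dz": 0,"spin": 0},
    {"dx": 0,"dy": 0,"dz": 0,"spin": 0},
    {"dx": 0,"dy": 0,"dz": 0,"spin": 0}
  ],
  "claw": 0.8
}}

```text
time: 16.75
ee_pos: [0.3699, -0.3308, 0.2235]
eef_rot: [0.841, 0.541, 0.0, 0.0]
ft_force: [-0.2, 0.3, 3.1]
width: 0.0114
grip_force: 40.0
```

```bash
python3 go.py .368 -.333 .222 -0.8
```

```text
t 16.75 p [ 0.3699 -0.3308  0.2235] phi 65.54 tilt 0.03 f [-0.2  0.3  3.1] w 0.0114 g 40.0 j7 0.41
spin 1.158 dx -0.19 dy 0.22 dz 0.15
```

Call:
{"api": "move_arm", "payload": {
  "steps": [
    {"dx": 0,"dy": 0,"dz": -1.5,"spin": 0},
    {"dx": 0,"dy": 0,"dz": -3,"spin": 0},
    {"dx": 0,"dy": 0,"dz": -3,"spin": 0},
    {"dx": 0,"dy": 0,"dz": -1.2,"spin": 0.068},
    {"dx": 0,"dy": 0,"dz": 0,"spin": 0.14},
    {"dx": 0,"dy": 0,"dz": 0,"spin": 0.14},
    {"dx": 0,"dy": 0,"dz": 0,"spin": 0.14},
    {"dx": 0,"dy": 0,"dz": 0,"spin": 0.14},
    {"dx": 0,"dy": 0,"dz": 0,"spin": 0.14},
    {"dx": 0,"dy": 0,"dz": 0,"spin": 0.14},
    {"dx": 0,"dy": 0,"dz": 0,"spin": 0.14},
    {"dx": 0,"dy": 0,"dz": 0,"spin": 0.11}
  ]
}}

```text
time: 17.95
ee_pos: [0.3696, -0.3306, 0.31]
eef_rot: [1.0, -0.01, -0.0, -0.0]
ft_force: [-0.4, -0.1, -1.3]
width: 0.0117
grip_force: 40.0
```

```bash
python3 go.py .4685 .0461 .306 -0.8
```

```text
t 17.95 p [ 0.3696 -0.3306  0.31  ] phi -1.14 tilt 0.05 f [-0.4 -0.1 -1.3] w 0.0117 g 40.0 j7 -0.83
spin -0.006 dx 9.37 dy -37.81 dz 0.40
```

Call:
{"api": "move_arm", "payload": {
  "steps": [
    {"dx": 0.5,"dy": -2.0,"dz": 0,"spin": -0.006},
    {"dx": 1.05,"dy": -4.2,"dz": 0,"spin": 0},
    {"dx": 1.05,"dy": -4.2,"dz": 0,"spin": 0},
    {"dx": 1.05,"dy": -4.2,"dz": 0,"spin": 0},
    {"dx": 1.05,"dy": -4.2,"dz": 0,"spin": 0},
    {"dx": 1.05,"dy": -4.2,"dz": 0,"spin": 0},
    {"dx": 1.05,"dy": -4.2,"dz": 0,"spin": 0},
    {"dx": 1.05,"dy": -4.2,"dz": 0,"spin": 0},
    {"dx": 1.0,"dy": -4.0,"dz": 0,"spin": 0},
    {"dx": 0.5,"dy": -2.4,"dz": 0,"spin": 0},
    {"dx": 0,"dy": 0,"dz": 0,"spin": 0},
    {"dx": 0,"dy": 0,"dz": 0,"spin": 0}
  ]
}}

```text
time: 19.15
ee_pos: [0.4663, 0.0463, 0.3099]
eef_rot: [1.0, -0.004, -0.0, 0.0]
ft_force: [-0.3, -0.6, -2.3]
width: 0.0117
grip_force: 40.0
```

```bash
python3 go.py .4685 .0461 .306 -.8
python3 - <<'E'
from held import *
np.set_printoptions(precision=1,suppress=True,linewidth=150)
from bench import telemetry
p=telemetry.read_state()["ee_pos"]
s=grab("side");np.savez("f_side.npz",**s)
for n,q in zip(("thick sole","thick slope","thin slope","thin sole"),pred(s,p[0],p[1],p[2]-.2235,179.2)):print(n,q[0],q[1])
im=s["img"].astype(int);g=im[...,0]-im[...,2]
for r in range(138,162,3):print(r,g[r,230:248],"|",g[r,270:288])
E
```

```text
t 19.15 p [0.4663 0.0463 0.3099] phi -0.43 tilt 0.07 f [-0.3 -0.6 -2.3] w 0.0117 g 40.0 j7 -1.74
spin 0.007 dx 0.22 dy 0.02 dz 0.39
thick sole [236.9 153.8] [236.8 143.9]
thick slope [238.5 159.9] [238.4 149.9]
thin slope [277.5 153.2] [277.9 143.3]
thin sole [276.6 151.1] [277.  141.2]
138 [ 5  6  6  4  4  4  5  4  4  5  3  4  3  7 16 27 16  1] | [4 4 4 5 4 5 7 5 4 5 4 5 6 4 5 6 6 5]
141 [ 4  5  5  6  5  4  5  5  5  3  6  4  4 10 37 56 31  4] | [ 6  6  7 10 13 14 15  9  5  4  5  5  5  5  7  5  5  5]
144 [ 6  5  3  4  4  3  6 11 14 13 14 14 15 24 47 63 37  4] | [84 82 80 79 78 75 75 52 18  6  5  5  5  5  3  4  4  5]
147 [ 5  4  6  4  5  3 11 30 41 39 38 39 39 37 38 42 41 39] | [51 51 53 52 53 53 52 39 16  6  6  5  5  5  5  6  5  5]
150 [ 4  5  4  5  3  4 10 31 64 74 58 44 44 45 49 57 59 57] | [52 51 51 51 52 52 52 33 11  4  4  6  5  6  5  5  5  5]
153 [ 5  4  4  5  5  6 11 30 50 55 50 42 41 41 43 48 50 48] | [48 43 40 36 30 27 19 12  4  5  5  4  5  6  5  5  4  4]
156 [ 2  4  3  1  2  2  4 17 39 49 46 41 41 41 45 52 54 52] | [3 4 4 5 5 6 5 5 5 6 5 6 5 5 7 5 6 4]
159 [ 3  4  3  3  1  3  2  3 22 37 36 28 25 20 16 12 10  6] | [5 5 5 5 4 6 5 6 7 5 5 4 5 5 4 5 4 3]
```

Call:
{"api": "move_arm", "payload": {
  "steps": [
    {"dx": 0.35,"dy": 0,"dz": 1.5,"spin": 0.007},
    {"dx": 0.4,"dy": 0,"dz": 1.5,"spin": 0},
    {"dx": 0,"dy": 0,"dz": 1.2,"spin": 0},
    {"dx": 0,"dy": 0,"dz": 0,"spin": 0},
    {"dx": 0,"dy": 0,"dz": 0,"spin": 0}
  ]
}}

```text
time: 19.7
ee_pos: [0.4739, 0.0458, 0.2685]
eef_rot: [1.0, -0.008, -0.0, 0.0]
ft_force: [0.2, 0.1, -1.1]
width: 0.0116
grip_force: 40.0
```

```bash
python3 go.py .474 .0461 .2285 -.8
python3 - <<'E'
from h import *
s=grab("side");np.savez("g_side.npz",**s);t=grab("top")
a=s["img"][135:205,225:305];b=t["img"][130:230,190:260][:70]
cv2.imwrite("pics/g1.png",cv2.resize(a[:,:,::-1],None,fx=8,fy=8,interpolation=cv2.INTER_CUBIC))
E
```

```text
t 19.7 p [0.4739 0.0458 0.2685] phi -0.93 tilt 0.03 f [ 0.2  0.1 -1.1] w 0.0116 g 40.0 j7 -1.71
spin -0.002 dx 0.01 dy -0.03 dz 4.00
```

View pics/g1.png

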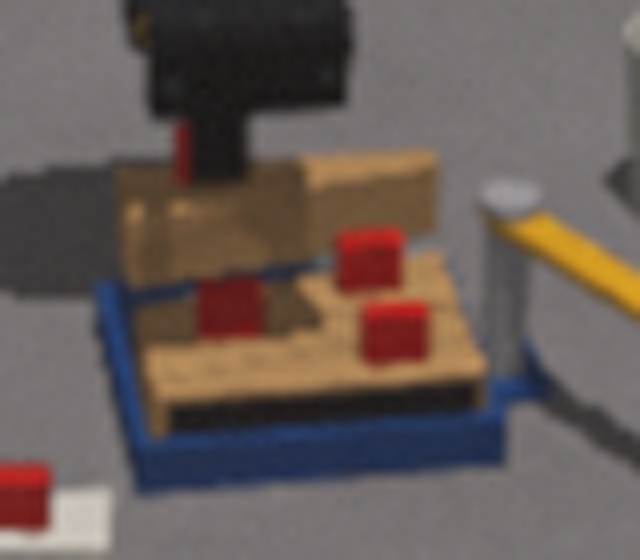

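The block shows at (183,150), left of the finger, so the grip is off-centre as measured. The wedge ends are at (120,220) and (438,190). I'll check them against W2's far corner at (440,258) as a reference.

Run:
```python
from held import *
np.set_printoptions(precision=1,suppress=True,linewidth=150)
d=np.load("g_side.npz");s={k:d[k] for k in d.files};im=s["img"].astype(int);g=im[...,0]-im[...,2]
a=np.radians(-.8);R=np.array([[np.cos(a),-np.sin(a)],[np.sin(a),np.cos(a)]])
gw=lambda x,y:R@[x,y]+[.4985,.0066]
print("W2 pred",pred(s,*gw(.0303,.0126),.005,-.8)[1][1])
print("W1 thin slope/sole pred",pred(s,*gw(-.0314,-.0145),.005,179.2)[:,1])
print("W3 now",pred(s,.4739,.0458,.2685-.2235,179.1)[:,1].ravel())
for r in range(154,182,3):print(r,g[r,236:248],"|",g[r,274:290])
```

```text
W2 pred [277.9 165.2]
W1 thin slope/sole pred [[239.6 174.5]
 [241.3 181.2]
 [280.7 173.7]
 [279.9 171.5]]
W3 now [239.3 155.2 240.9 161.3 279.8 154.5 278.9 152.5]
154 [ 4  7  5  3  5  5  3  4  5  4 22 56] | [65 69 73 73 69 38  9  3  3  5  4  4  4  4  4  5]
157 [ 4  4  3 20 36 39 38 39 40 39 44 57] | [54 54 53 51 50 38 16  5  4  4  4  4  4  5  2  4]
160 [ 3  2  3 18 38 55 56 39 40 41 55 66] | [51 52 51 51 50 31 10  6  4  5  5  4  4  3  1  1]
163 [ 5  1  4 20 43 55 51 44 43 44 48 53] | [ 93  63  49  52  46  29   9   4   6   5   5  15  37  63  82 107]
166 [ 3  3  4 11 35 50 44 38 40 40 46 50] | [94 57 26 31 42 42 23  4  5  6  4  5  3  1  1 11]
169 [-1 -6 -6 -3 14 40 49 44 41 41 42 41] | [87 85 85 85 87 88 68 23 -3  5  7  4  3  1  3  3]
172 [ -6 -50 -74 -58 -31 -28 -21 -14 -10  -2   6   9] | [116 112 113 111  96  82  86  73  26  -4   5   5   4   3   2   3]
175 [ -1 -27 -60 -67 -44  -4  30  41  40  39  39  40] | [93 92 91 90 85 86 88 87 77 42  6  1  1  2  2  2]
178 [  5   0 -38 -69 -63 -15  29  53  64  66  65  66] | [89 88 88 86 77 79 83 83 87 83 48  2  1  2  2 -1]
181 [  6   3 -10 -50 -74 -45  22  70  88  86  86  85] | [88 89 88 87 86 85 81 80 79 80 77 46  1 -9 -9 -9]
```

Call:
{"api": "move_arm", "payload": {
  "steps": [
    {"dx": 0.2,"dy": 0,"dz": 1.2,"spin": -0.002},
    {"dx": 0,"dy": 0,"dz": 0.8,"spin": 0},
    {"dx": 0,"dy": 0,"dz": 0.6,"spin": 0},
    {"dx": 0,"dy": 0,"dz": 0.4,"spin": 0},
    {"dx": 0,"dy": 0,"dz": 0.3,"spin": 0},
    {"dx": 0,"dy": 0,"dz": 0.3,"spin": 0},
    {"dx": 0,"dy": 0,"dz": 0,"spin": 0}
  ]
}}

```text
time: 20.5
ee_pos: [0.4759, 0.0463, 0.2321]
eef_rot: [1.0, -0.007, -0.0, 0.0]
ft_force: [-0.4, -0.8, -2.0]
width: 0.0121
grip_force: 40.0
```

```bash
python3 go.py .476 .0461 .2285 -.8
```

```text
t 20.5 p [0.4759 0.0463 0.2321] phi -0.75 tilt 0.02 f [-0.4 -0.8 -2. ] w 0.0121 g 40.0 j7 -1.68
spin 0.001 dx 0.01 dy 0.02 dz 0.36
```

Nothing is touching yet, so on down.

Call:
{"api": "move_arm", "payload": {
  "steps": [
    {"dx": 0,"dy": 0,"dz": 0.15,"spin": 0},
    {"dx": 0,"dy": 0,"dz": 0.15,"spin": 0},
    {"dx": 0,"dy": 0,"dz": 0.1,"spin": 0},
    {"dx": 0,"dy": 0,"dz": 0,"spin": 0}
  ]
}}

```text
time: 20.9
ee_pos: [0.4761, 0.0464, 0.2285]
eef_rot: [1.0, -0.007, 0.0, -0.0]
ft_force: [-0.8, 0.5, 0.9]
width: 0.0115
grip_force: 40.0
```

```bash
python3 go.py .476 .0461 .2285 -.8
```

```text
t 20.9 p [0.4761 0.0464 0.2285] phi -0.76 tilt 0.02 f [-0.8  0.5  0.9] w 0.0115 g 40.0 j7 -1.67
spin 0.001 dx -0.01 dy 0.03 dz 0.00
```

Down with only about 1 N. Release, back off, and look.

Call:
{"api": "move_arm", "payload": {
  "steps": [
    {"dx": 0,"dy": 0,"dz": 0,"spin": 0},
    {"dx": 0,"dy": 0,"dz": 0,"spin": 0},
    {"dx": 0,"dy": 0,"dz": 0,"spin": 0},
    {"dx": 0,"dy": 0,"dz": 0,"spin": 0},
    {"dx": 0,"dy": 0,"dz": -2.5,"spin": 0},
    {"dx": 0,"dy": 0,"dz": -3,"spin": 0},
    {"dx": 0,"dy": -4,"dz": -3,"spin": 0},
    {"dx": 0,"dy": -4.5,"dz": -1,"spin": 0},
    {"dx": 0,"dy": -4.5,"dz": 0,"spin": 0},
    {"dx": 0,"dy": -4.5,"dz": 0,"spin": 0},
    {"dx": 0,"dy": -4.5,"dz": 0,"spin": 0}
  ],
  "claw": 3
}}

```text
time: 22.0
ee_pos: [0.4787, 0.2681, 0.3236]
eef_rot: [1.0, -0.007, 0.0, -0.0]
ft_force: [0.9, 0.0, 0.0]
width: 0.0302
grip_force: 0.0
```

```bash
python3 go.py .629 -.082 .32 -.8
python3 - <<'E'
from prof import *
t,s=grab("top"),grab("side");np.savez("k_top.npz",**t);np.savez("k_side.npz",**s)
a=t["img"][130:230,190:290];b=s["img"][130:230,220:320]
cv2.imwrite("pics/k1.png",cv2.resize(np.hstack([a,b])[:,:,::-1],None,fx=4,fy=4,interpolation=cv2.INTER_CUBIC))
run('k_top.npz',(.0645,-.052),(.45,.49,.53,.55),(.055,.045,.03,.012,-.005,-.025,-.044))
m=masks(t);y=[q for q in blobs(m["yellow"],50) if abs(q[1][0]-240)<15][0];print(axis(plane(t,y[2],.08)))
blk=t["img"].max(2)<50
for A,c_,p in blobs(blk,4):
    if 240<c_[0]<265 and 133<c_[1]<155: print("pin",A,c_,plane(t,[c_],.11))
E
```

```text
t 22.0 p [0.4787 0.2681 0.3236] phi -0.76 tilt 0.04 f [0.9 0.  0. ] w 0.0302 g 0.0 j7 -2.11
spin 0.001 dx 15.52 dy 34.79 dz 0.36
x 0.45 wood y 61.39333333333334 -50.44666666666665
x 0.49 wood y 61.005 -50.44666666666665
x 0.53 wood y 61.39333333333334 -50.834999999999994
x 0.55 wood y 61.39333333333334 -50.834999999999994
y 0.055 wood x 435.02000000000004 565.0
y 0.045 wood x 434.5733333333333 565.0
y 0.03 wood x 434.12666666666667 564.1066666666667
y 0.012 wood x 432.34 564.1066666666667
y -0.005 wood x 431.44666666666666 563.2133333333334
y -0.025 wood x 431.44666666666666 563.66
y -0.044 wood x 431.8933333333334 563.2133333333334
(array([ 0.6, -0. ]), np.float64(2.028224287531586))
pin 9 [252.7 143.4] [[ 0.6 -0.1]]
```

View pics/k1.png

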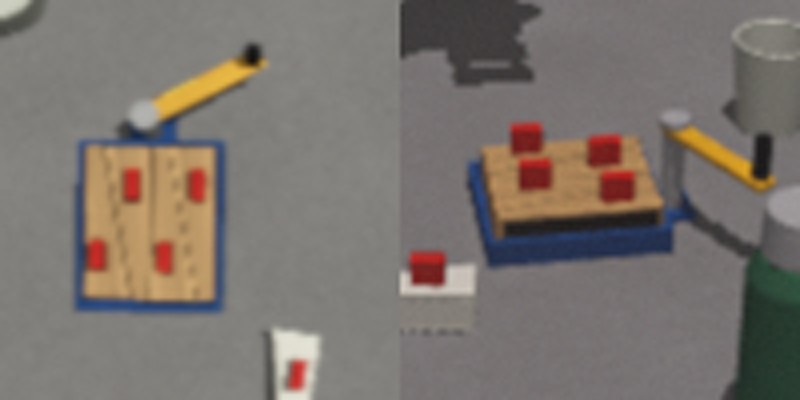

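The tray shows all four wedges flat, alternating and inside the walls: grips at (96,255), (132,185), (164,257) and (197,185), keeper still out with its pin at (252,52). Next I spin the tool and go to the pin.

Call:
{"api": "move_arm", "payload": {
  "steps": [
    {"dx": 0,"dy": 0,"dz": 0,"spin": -0.132},
    {"dx": 0,"dy": 0,"dz": 0,"spin": -0.132},
    {"dx": 0,"dy": 0,"dz": 0,"spin": -0.132},
    {"dx": 0,"dy": 0,"dz": 0,"spin": -0.132},
    {"dx": 0,"dy": 0,"dz": 0,"spin": -0.132},
    {"dx": 0,"dy": 0,"dz": 0,"spin": -0.132},
    {"dx": 0,"dy": 0,"dz": 0,"spin": -0.132},
    {"dx": 0,"dy": 0,"dz": 0,"spin": -0.132},
    {"dx": 0,"dy": 0,"dz": 0,"spin": -0.132},
    {"dx": 0,"dy": 0,"dz": 0,"spin": -0.132},
    {"dx": 0,"dy": 0,"dz": 0,"spin": -0.132},
    {"dx": 0,"dy": 0,"dz": 0,"spin": -0.132}
  ],
  "claw": 6,
  "squeeze": 12
}}

```text
time: 23.3
ee_pos: [0.479, 0.266, 0.3232]
eef_rot: [0.705, 0.709, -0.0, 0.0]
ft_force: [-0.0, 0.1, 0.3]
width: 0.0599
grip_force: 0.0
```

```bash
python3 - <<'E'
from h import *
np.set_printoptions(precision=4,suppress=True)
d=np.load("k_top.npz");t={k:d[k] for k in d.files};d=np.load("k_side.npz");s={k:d[k] for k in d.files}
blk=s["img"].max(2)<50
for A,c_,p in blobs(blk,8):
    if 300<c_[0]<320 and 155<c_[1]<185:
        print("side",A,c_,p.min(0),p.max(0));ps=c_;print("tri",tri(t,(252.7,143.4),s,ps))
print("pin top z.105",plane(t,[(252.7,143.4)],.105))
im=t["img"].astype(int);g=(im.min(2)>110)&(im.max(2)-im.min(2)<25)
for A,c_,p in blobs(g,8):
    if 215<c_[0]<335 and 130<c_[1]<170:print("grey",A,c_,plane(t,[c_],.08),plane(t,[c_],.186))
E
python3 go.py .629 -.0835 .33 90
```

```text
side 33 [310.1818 168.2727] [309 164] [312 173]
tri (array([ 0.6316, -0.0835,  0.0982]), np.float64(0.004918808403394289))
pin top z.105 [[ 0.6277 -0.0831]]
t 23.3 p [0.479  0.266  0.3232] phi 90.29 tilt 0.01 f [-0.   0.1  0.3] w 0.0599 g 0.0 j7 -0.56
spin 0.005 dx -34.95 dy 15.00 dz -0.68
```

Call:
{"api": "move_arm", "payload": {
  "steps": [
    {"dx": -2.0,"dy": 0.9,"dz": 0,"spin": 0.005},
    {"dx": -4.2,"dy": 1.8,"dz": 0,"spin": 0},
    {"dx": -4.2,"dy": 1.8,"dz": 0,"spin": 0},
    {"dx": -4.2,"dy": 1.8,"dz": 0,"spin": 0},
    {"dx": -4.2,"dy": 1.8,"dz": 0,"spin": 0},
    {"dx": -4.2,"dy": 1.8,"dz": 0,"spin": 0},
    {"dx": -4.2,"dy": 1.8,"dz": 0,"spin": 0},
    {"dx": -4.2,"dy": 1.8,"dz": 0,"spin": 0},
    {"dx": -2.3,"dy": 1.0,"dz": 0,"spin": 0},
    {"dx": -1.3,"dy": 0.5,"dz": 0,"spin": 0},
    {"dx": 0,"dy": 0,"dz": 0,"spin": 0},
    {"dx": 0,"dy": 0,"dz": 0,"spin": 0}
  ]
}}

```text
time: 24.5
ee_pos: [0.6271, -0.0829, 0.3231]
eef_rot: [0.708, 0.706, 0.0, -0.001]
ft_force: [0.1, 0.8, 0.2]
width: 0.0602
grip_force: 0.0
```

```bash
python3 go.py .629 -.084 .271 90
```

```text
t 24.5 p [ 0.6271 -0.0829  0.3231] phi 89.79 tilt 0.07 f [0.1 0.8 0.2] w 0.0602 g 0.0 j7 0.17
spin -0.004 dx -0.11 dy 0.19 dz 5.21
```

Call:
{"api": "move_arm", "payload": {
  "steps": [
    {"dx": -0.1,"dy": 0.2,"dz": 1.5,"spin": -0.004},
    {"dx": 0,"dy": 0,"dz": 1.5,"spin": 0},
    {"dx": 0,"dy": 0,"dz": 1.2,"spin": 0},
    {"dx": 0,"dy": 0,"dz": 1.0,"spin": 0},
    {"dx": 0,"dy": 0,"dz": 0,"spin": 0}
  ]
}}

```text
time: 25.0
ee_pos: [0.6286, -0.0851, 0.2691]
eef_rot: [0.707, 0.707, -0.001, -0.001]
ft_force: [-0.3, -0.2, -0.2]
width: 0.0602
grip_force: 0.0
```

Call:
{"api": "move_arm", "payload": {
  "steps": [
    {"dx": 0,"dy": 0,"dz": 0,"spin": 0},
    {"dx": 0,"dy": 0,"dz": 0,"spin": 0},
    {"dx": 0,"dy": 0,"dz": 0,"spin": 0},
    {"dx": 0,"dy": 0,"dz": 0,"spin": 0},
    {"dx": 0,"dy": 0,"dz": 0,"spin": 0},
    {"dx": 0,"dy": 0,"dz": 0,"spin": 0}
  ],
  "claw": 1.0
}}

```text
time: 25.6
ee_pos: [0.6293, -0.0854, 0.2714]
eef_rot: [0.707, 0.707, 0.0, 0.0]
ft_force: [-0.6, 1.0, 0.3]
width: 0.02
grip_force: 0.0
```

```bash
python3 go.py .629 -.084 .271 90
python3 - <<'E'
import numpy as np
from bench import telemetry
p=np.array(telemetry.read_state()["ee_pos"][:2]);h=np.array([.5845,.004])
d=p-h;print(d,np.hypot(*d));a=np.degrees(np.arctan2(d[1],d[0]));print(a)
# arc clockwise to -180.8, centre chosen on ray at 100 mm, 12 rows
c=p-.1*d/np.hypot(*d);print("centre",c)
an=np.radians(np.linspace(a,-180.8,25));q=c+.1*np.c_[np.cos(an),np.sin(an)];D=np.diff(q,axis=0)*100
# phi=90: tool x=+Y, tool y=+X
for r in D:print("dx %.2f dy %.2f"%(r[1],r[0]))
print(q[-1])
E
```

```text
t 25.6 p [ 0.6293 -0.0854  0.2714] phi 89.94 tilt 0.01 f [-0.6  1.   0.3] w 0.02 g 0.0 j7 0.19
spin -0.001 dx 0.14 dy -0.03 dz 0.04
[ 0.04477712 -0.08941015] 0.0999958300508557
-63.39802879645209
centre [0.58449813 0.00400373]
dx -0.35 dy -0.78
dx -0.28 dy -0.81
dx -0.21 dy -0.83
dx -0.14 dy -0.84
dx -0.07 dy -0.85
dx 0.00 dy -0.85
dx 0.08 dy -0.85
dx 0.15 dy -0.84
dx 0.22 dy -0.82
dx 0.29 dy -0.80
dx 0.36 dy -0.78
dx 0.42 dy -0.74
dx 0.48 dy -0.70
dx 0.54 dy -0.66
dx 0.60 dy -0.61
dx 0.65 dy -0.56
dx 0.69 dy -0.50
dx 0.73 dy -0.44
dx 0.77 dy -0.38
dx 0.80 dy -0.31
dx 0.82 dy -0.24
dx 0.84 dy -0.17
dx 0.85 dy -0.10
dx 0.85 dy -0.02
[0.48450788 0.00539995]
```

Call:
{"api": "move_arm", "payload": {
  "steps": [
    {"dx": 0,"dy": 0,"dz": 0,"spin": 0},
    {"dx": 0,"dy": 0,"dz": 0,"spin": 0},
    {"dx": 0,"dy": 0,"dz": 0,"spin": 0}
  ]
}}

```text
time: 25.9
ee_pos: [0.6294, -0.0856, 0.2715]
eef_rot: [0.708, 0.707, 0.0, 0.0]
ft_force: [0.8, -1.4, 0.9]
width: 0.0136
grip_force: 12.0
```

Call:
{"api": "move_arm", "payload": {
  "steps": [
    {"dx": -0.35,"dy": -0.78,"dz": 0,"spin": 0},
    {"dx": -0.28,"dy": -0.81,"dz": 0,"spin": 0},
    {"dx": -0.21,"dy": -0.83,"dz": 0,"spin": 0},
    {"dx": -0.14,"dy": -0.84,"dz": 0,"spin": 0},
    {"dx": -0.07,"dy": -0.85,"dz": 0,"spin": 0},
    {"dx": 0,"dy": -0.85,"dz": 0,"spin": 0}
  ]
}}

```text
time: 26.5
ee_pos: [0.5788, -0.0957, 0.2713]
eef_rot: [0.707, 0.707, 0.0, -0.0]
ft_force: [0.8, -1.6, -0.9]
width: 0.0133
grip_force: 12.0
```

```bash
python3 go.py .629 -.084 .271 90
```

```text
t 26.5 p [ 0.5788 -0.0957  0.2713] phi 89.94 tilt 0.03 f [ 0.8 -1.6 -0.9] w 0.0133 g 12.0 j7 0.2
spin -0.001 dx 1.17 dy 5.02 dz 0.03
```

Pin held (13.5 mm) and forces are small. Carrying on along the arc.

Call:
{"api": "move_arm", "payload": {
  "steps": [
    {"dx": 0.08,"dy": -0.85,"dz": 0,"spin": 0},
    {"dx": 0.15,"dy": -0.84,"dz": 0,"spin": 0},
    {"dx": 0.22,"dy": -0.82,"dz": 0,"spin": 0},
    {"dx": 0.29,"dy": -0.8,"dz": 0,"spin": 0},
    {"dx": 0.36,"dy": -0.78,"dz": 0,"spin": 0},
    {"dx": 0.42,"dy": -0.74,"dz": 0,"spin": 0},
    {"dx": 0.48,"dy": -0.7,"dz": 0,"spin": 0},
    {"dx": 0.54,"dy": -0.66,"dz": 0,"spin": 0},
    {"dx": 0.6,"dy": -0.61,"dz": 0,"spin": 0},
    {"dx": 0.65,"dy": -0.56,"dz": 0,"spin": 0}
  ]
}}

```text
time: 27.5
ee_pos: [0.5056, -0.0573, 0.2713]
eef_rot: [0.707, 0.707, 0.0, -0.0]
ft_force: [2.0, -2.1, -2.1]
width: 0.0139
grip_force: 12.0
```

Call:
{"api": "move_arm", "payload": {
  "steps": [
    {"dx": 0.69,"dy": -0.5,"dz": 0,"spin": 0},
    {"dx": 0.73,"dy": -0.44,"dz": 0,"spin": 0},
    {"dx": 0.77,"dy": -0.38,"dz": 0,"spin": 0},
    {"dx": 0.8,"dy": -0.31,"dz": 0,"spin": 0},
    {"dx": 0.82,"dy": -0.24,"dz": 0,"spin": 0},
    {"dx": 0.84,"dy": -0.17,"dz": 0,"spin": 0},
    {"dx": 0.85,"dy": -0.1,"dz": 0,"spin": 0},
    {"dx": 0.85,"dy": -0.02,"dz": 0,"spin": 0},
    {"dx": 0,"dy": 0,"dz": 0,"spin": 0}
  ]
}}

```text
time: 28.4
ee_pos: [0.4855, 0.0071, 0.2715]
eef_rot: [0.707, 0.707, 0.001, 0.001]
ft_force: [12.3, -1.2, -10.7]
width: 0.0138
grip_force: 12.0
```

```bash
python3 go.py .4845 .0054 .271 90
```

```text
t 28.4 p [0.4855 0.0071 0.2715] phi 90.03 tilt 0.21 f [ 12.3  -1.2 -10.7] w 0.0138 g 12.0 j7 -0.06
spin 0.001 dx -0.17 dy -0.10 dz 0.05
```

Call:
{"api": "move_arm", "payload": {
  "steps": [
    {"dx": 0,"dy": 0,"dz": 0,"spin": 0},
    {"dx": 0,"dy": 0,"dz": 0,"spin": 0},
    {"dx": 0,"dy": 0,"dz": 0,"spin": 0},
    {"dx": 0,"dy": 0,"dz": 0,"spin": 0},
    {"dx": 0,"dy": 0,"dz": -2.5,"spin": 0},
    {"dx": 0,"dy": 0,"dz": -3,"spin": 0},
    {"dx": 0,"dy": 0,"dz": -2,"spin": 0},
    {"dx": 4,"dy": 0,"dz": 0,"spin": 0},
    {"dx": 4.5,"dy": 0,"dz": 0,"spin": 0},
    {"dx": 4.5,"dy": 0,"dz": 0,"spin": 0},
    {"dx": 4.5,"dy": 0,"dz": 0,"spin": 0},
    {"dx": 4.5,"dy": 0,"dz": 0,"spin": 0}
  ],
  "claw": 4
}}

```text
time: 29.6
ee_pos: [0.4844, 0.2273, 0.3465]
eef_rot: [0.708, 0.707, 0.0, -0.0]
ft_force: [0.0, 0.6, 0.4]
width: 0.0399
grip_force: 0.0
```

```bash
python3 go.py
python3 - <<'E'
from h import *
np.set_printoptions(precision=4,suppress=True)
t,s=grab("top"),grab("side")
a=t["img"][120:230,170:280];b=s["img"][130:240,220:330]
cv2.imwrite("pics/m1.png",cv2.resize(np.hstack([a,b])[:,:,::-1],None,fx=3.6,fy=3.6,interpolation=cv2.INTER_CUBIC))
m=masks(t)
for q in blobs(m["yellow"],40):
    if 200<q[1][0]<270 and 140<q[1][1]<210: 
        ce,an=axis(plane(t,q[2],.08));print(q[0],ce,np.degrees(an))
E
```

```text
t 29.6 p [0.4844 0.2273 0.3465] phi 89.93 tilt 0.02 f [0.  0.6 0.4] w 0.0399 g 0.0 j7 -0.51
155 [0.5259 0.0105] 176.9915654419717
```

View pics/m1.png

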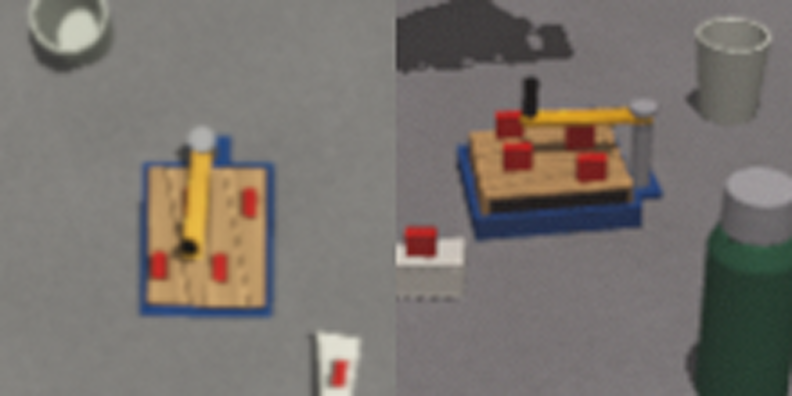

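The keeper lies over the tray's middle, from hinge (201,138) to pin (187,246), about 2 degrees off the axis. All four wedges are still flat, and the cup and flask are in place. Handing in.

```bash
python3 -c "
from bench import job
print(job.close_job())"
```

```text
the job is handed in; nothing more can be done
None
```

The job is handed in at about 30 s of the 72 s allowed: all four wedges are packed flat and alternating in the tray, the keeper points down the middle (about 2° off by camera), and the cup and flask were left alone; no verdict came back.

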